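# Keep a cemented shoe level on the rocking stand

### The job

A shoe, sole up, sits on a top-heavy rocking stand that has tipped heel-down onto its rest. Take hold of the upright sprung wooden handle, and by it alone (do not touch the shoe or its weighted beam) bring the sole level and keep it level for at least eight seconds while the cement grips. Then lay it over gently, without a slam, onto its toe-down rest and let go of the handle, leaving the other things on the bench where they are.

Things in the scene. Friction and masses are not known exactly. Their poses are not given: they have to be found in the camera images.
- stand: Fixed stand: dark steel base plate 220 x 300 x 14 mm, two grey uprights 56 mm either side of its middle. Origin: centre of its underside, on the table. x: along the axle; the handle is at the -x end, a white tick-marked plate with a hanging pointer at the +x end. y: from the heel end (-y) to the toe end (+y) of the shoe. Its place and yaw differ every time.
- axle (a point): Middle of the axle, 130 mm above the stand's origin; same axes as the stand. Cradle (axle, beam, shoe) and handle turn about it (stand x). The cradle is top-heavy: gravity tips it further by 0.38 N m per rad nominally (0.28 to 0.49, hidden), plus about 0.013 N m towards the toe. Let go, it falls from level with a time constant near 0.46 s; with the handle held still it falls too, in 0.5 to 1.1 s.
- cradle (a joint): Angle of the cradle to the stand, rad: 0 = sole level, pointer at the long middle tick (ticks every 0.116 rad); positive = toe end down; -0.35 = resting heel-down (start), +0.35 = resting toe-down. The rests are hard stops; over 0.4 rad/s at a rest is a slam. Moment of inertia about the axle 0.082 kg m2; friction 0.002 N m, damping 0.01 N m s.
- handle (a joint): Angle of the handle to the cradle, rad: 0 = spring relaxed, handle square on the cradle; positive = grip leans towards the toe end (stand +y). A torsion spring of 0.21 N m/rad (damping 0.02 N m s) joins it to the cradle and pushes the cradle toe-down by 0.21 x this value; range +-1.3. The handle's lean from upright towards the toe is cradle + handle. Light and balanced, 0.16 kg.
- grip (a point): Middle of the handle's grip: round wooden bar, diameter 30 mm, 75 mm long, parallel to the axle, 130 mm from the axle's centre line and 125 mm from axle along stand -x (260 mm above the table when upright). A 10 mm rod goes from its inner end, 90 mm out, down to the axle. Take it from above, fingers closing along stand y; it may turn between them. Its axes turn with the handle.
- beam: The cradle's dark steel beam with two grey round weights (diameter 60 mm, 50 mm long) 180 mm either side of the axle; about 2.5 kg. Origin on the axle. Not to be touched.
- shoe: Black shoe, sole up, with brown leather sole and black heel block, about 220 mm long and 88 mm wide; about 1 kg (hidden, 0.85 to 1.15 times). Fixed on the cradle above the beam. Origin under the shoe, 26 mm above the axle when level; y towards the toe. Not to be touched.
- sole (a point): Centre of the forefoot of the sole, on its upper face, 112 mm above the axle and 63 mm towards the toe when level.
- cement_a: White cement bottle, 60 x 60 x 75 mm with a blue 70 mm nozzle on top; origin under its centre. Bystander.
- cement_b: A second cement bottle, same size. Bystander.
- hammer: Shoemaker's hammer lying flat, about 260 mm. Bystander.
- brush: Brush lying flat in front of the stand, about 200 mm long and less than 40 mm high. Bystander.
- tin: Tin can, diameter 70 mm, 100 mm high. Bystander.
- jar: Amber glass jar, diameter 60 mm, 80 mm high. Bystander.
- heels: Black rubber heel block, 82 x 64 x 30 mm. Bystander.

How it is judged:
By the outcome, as a careful person would: the job done as asked, in the order asked, and still so for the second after the job is handed in, with the robot touching nothing.
It also fails if it takes over 66 s, if anything falls off the work surface, if the arm or the gripper's body presses on something with over 40 N, if the wrist force passes 120 N, or if a joint passes its speed limit or range.

### The arm

A 7-joint arm with a two-finger parallel gripper is mounted at the origin on the work surface. World frame = base frame: x ahead of the robot, y to its left, z up, the work surface at z = 0. Lengths are in m, angles in degrees, forces in N, time in s.
With the tool pointing down it reaches from about 0.425 to 1.025 m from the base axis. Payload 3.6 kg.
Tool frame: the origin (TCP) lies midway between the tips of the shut fingers; the grasp point (between the pads) lies 19 mm behind it (ctrl.tcp_to_grasp is the distance from the TCP to the grasp point, in m); z points along the fingers, y is the line along which they close (so a half turn about z gives the same grasp; the last joint's range is limited). The gripper opens to 85 mm and grips with 20 to 120 N. Pads are 22 mm wide; open, the fingers measure 114 mm over their backs; the gripper's body (76 mm by 85 mm) begins 54 mm behind the grasp point. The pads swing forward as they close: fully open they stand 13 mm farther back than shut.
Start: joints at [-79.154, 33.873, 2.773, 92.16, -1.908, 54.013, -1.931], TCP at [0.202, 0.696, 0.192] pointing down, gripper open.
Joint ranges: [-153.93, 153.93], [-27.13, 128.08], [-72.61, 78.16], [10.71, 143.7], [-87.88, 267.88], [4.46, 118.87], [-176.78, 176.78]. Speed limits (degrees/s): [147.25, 147.25, 180, 180, 180, 180, 180].

### API

Orientations are given as a 3x3 rotation matrix whose columns are the frame's x, y, z axes.
In Python, from bench import monitor, optics, workorder, ctrl gives the robot as it stands. The module is installed in compiled form; this text tells all that it offers.
- The arm moves only by the tool arm_command, never from a script. Its argument "commands" is a list of rows, each an object of numbers: "x", "y", "z": the shift along the tool's x, y, z as a fraction of full scale; "roll": the turn about the tool's z as a fraction of full scale; "hand": the opening, from -1 (shut) to 1 (fully open). A call has 1 to 12 rows; each row shifts and turns the commanded pose from where the row before left it, along the tool's axes as they then stand; what a row does not reach is not made up. Full scale, the value 1, is 0.6 m for a shift and 180 degrees for a turn. A row lasts 1/10 s, in which the tool goes at most 50 mm and 8.59 degrees, less where a joint would pass 70% of its speed; a pose out of reach is approached as far as the arm can. A call with a number of a shift or a turn outside -1 to 1 is refused whole. A call with a gripper value outside its range is refused whole. The fingers move at their own pace and stop on an object; "grip_force" is the grip in N (left out, the last holds). Time passes only in rows, so rows that do not move let the fingers close. It gives the time, the measured TCP pose, the force, the opening and the grip force at its end, in the units of the state.
- monitor.get_obs(): the state, without advancing time (a new reading comes with each control period).
- optics.snapshot(name): name is "scene" or "top"; returns the picture (384x512x3 uint8, red, green, blue); there is no depth.
- optics.camera_model(name): a dict with "K" (3x3 intrinsics, pixels), "k1" (the pictures are not rectified: a ray, as slopes to the right and down, at radius r is drawn at 1 + k1 r^2 times it, then the intrinsics apply), "T" (4x4, takes a point from camera to world coordinates). Camera axes: x right, y down, z forward; pixel columns grow to the right and rows downward; lengths in m; the calibration is good to about 2 mm. A picture is of the moment at which its call begins. camera_model takes no time and is no camera call.
- workorder.finish_job(): hands the job in; it is judged then, once.
The state is a dict: "time_s": time; "joints": joint angles; "joint_velocities": joint speeds; "tau": joint torques, N m; "eef_pos": TCP position; "tcp_rot": TCP orientation; "ft_force": force on the tool from outside, world axes, zero at the start; "wrist_torque": the same for the moment, N m; "width": finger opening in m; "finger_force": force on a finger pad.
Only numpy, scipy, OpenCV 4.12 (cv2) and the standard library are available. Lean on these libraries where they do the work, as an engineer would, in place of code of your own. Each camera call takes 0.05 s, during which the arm holds its last target. There are 200 camera calls.

## Working session

There is one attempt and no reset: what is moved stays moved. The work goes in short steps, Python scripts to look and compute and a tool call to move; the robot and the scene stay as the last step left them, time stands still between calls to the robot, and variables do not carry over. Pictures are saved under pics/ and viewed, at most 10 in all, crops included, and the job is handed in when it is done.

Besides the shell and the picture viewer there is one more tool, called as name([rows], argument=value, ...), one row to a line, values as JSON. arm_command: Moves the arm, as the interface text tells. Shift numbers are shares of 0.6 m and turn numbers shares of 180 degrees, none past 1 either way. Its arguments: {"type":"object","properties":{"commands":{"type":"array"},"grip_force":{"type":"number"}},"required":["commands"]}

```bash
mkdir -p pics
python3 - <<'E'
from bench import monitor, optics, workorder, ctrl
import cv2,numpy as np
np.set_printoptions(precision=4,suppress=True)
for n in("scene","top"):
    im=optics.snapshot(n); cv2.imwrite(f"pics/{n}0.png",cv2.resize(im[:,:,::-1],(800,600),interpolation=cv2.INTER_CUBIC)); cv2.imwrite(f"{n}_raw.png",im[:,:,::-1])
    m=optics.camera_model(n);print(n,m)
print(ctrl.tcp_to_grasp);o=monitor.get_obs();print(o)
E
```

```text
scene {'K': array([[468.9454,   0.    , 252.7329],
       [  0.    , 468.9454, 192.6221],
       [  0.    ,   0.    ,   1.    ]]), 'k1': 0.05901955223957876, 'T': array([[-0.3904,  0.5194, -0.7602,  1.7189],
       [ 0.9205,  0.2051, -0.3326,  0.5061],
       [-0.0168, -0.8296, -0.5582,  1.062 ],
       [ 0.    ,  0.    ,  0.    ,  1.    ]])}
top {'K': array([[499.609 ,   0.    , 251.9048],
       [  0.    , 499.609 , 190.6891],
       [  0.    ,   0.    ,   1.    ]]), 'k1': -0.19735578297806136, 'T': array([[-0.0246, -0.979 ,  0.2023,  0.1872],
       [-0.9997,  0.0249, -0.001 , -0.013 ],
       [-0.004 , -0.2023, -0.9793,  1.6894],
       [ 0.    ,  0.    ,  0.    ,  1.    ]])}
0.0187
{'time_s': 0.1, 'joints': array([-79.1545,  33.9196,   2.7687,  92.2296,  -1.9066,  54.013 ,
        -1.9323]), 'joint_velocities': array([-0.0259, -0.1043,  0.0158, -0.1638,  0.0202,  0.038 , -0.0013]), 'tau': array([  0.0044, -54.9996,   1.5531, -19.8824,   0.0097,   0.0038,
         0.    ]), 'eef_pos': array([0.2021, 0.6954, 0.1907]), 'tcp_rot': array([[-0.9603,  0.279 , -0.0004],
       [ 0.279 ,  0.9603, -0.002 ],
       [-0.0001, -0.002 , -1.    ]]), 'ft_force': array([-0.1829,  0.4743,  0.1383]), 'wrist_torque': array([-0.0142,  0.0025,  0.0118]), 'finger_force': 0.0, 'width': 0.08532216676557393}
```

View pics/scene0.png

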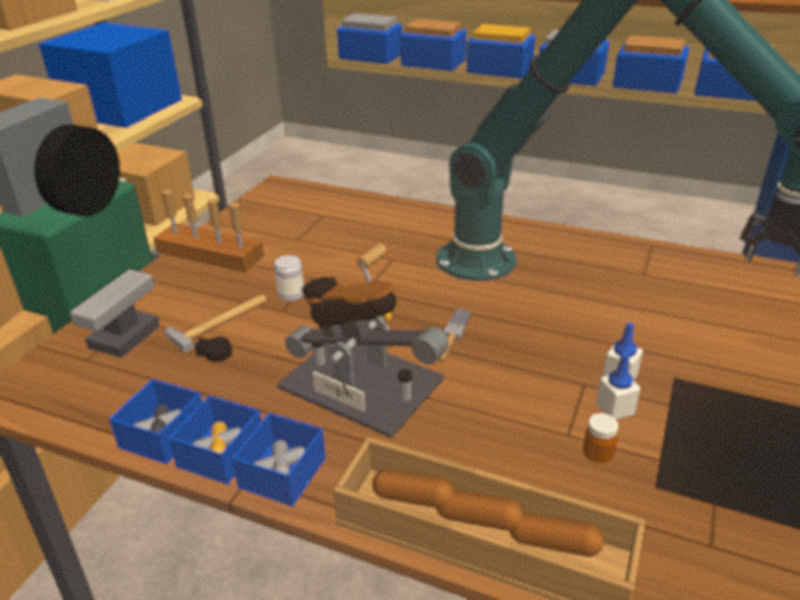

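View pics/top0.png

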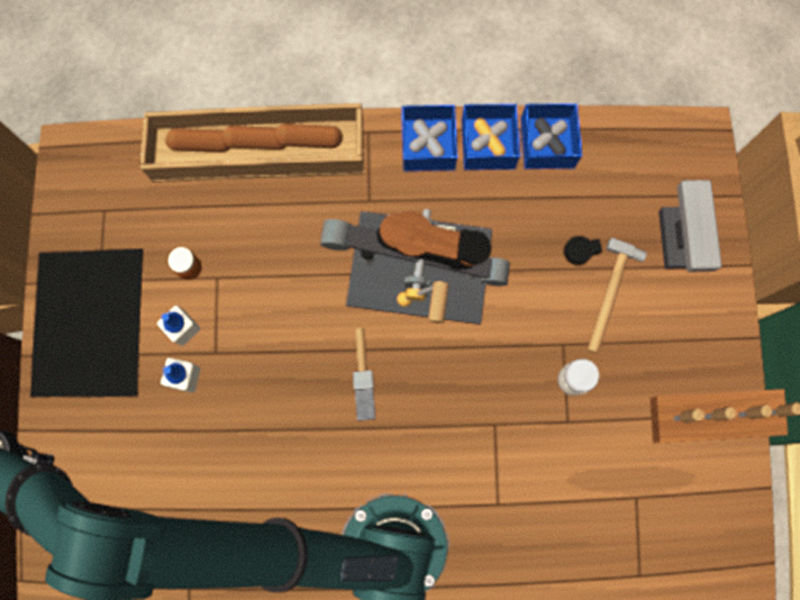

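The top view shows the stand near (415,265) with the toe to the left (world +y) and the wooden grip at (437,300), on the robot side. Next I'll enlarge both views.

Run:
```python
import cv2
a=cv2.imread("top_raw.png")[125:215,195:335]; cv2.imwrite("pics/topc.png",cv2.resize(a,None,fx=5.7,fy=5.7,interpolation=cv2.INTER_CUBIC))
a=cv2.imread("scene_raw.png")[150:280,165:310]; cv2.imwrite("pics/scenec.png",cv2.resize(a,None,fx=4.6,fy=4.6,interpolation=cv2.INTER_CUBIC))
```

```text
(no output)
```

View pics/topc.png

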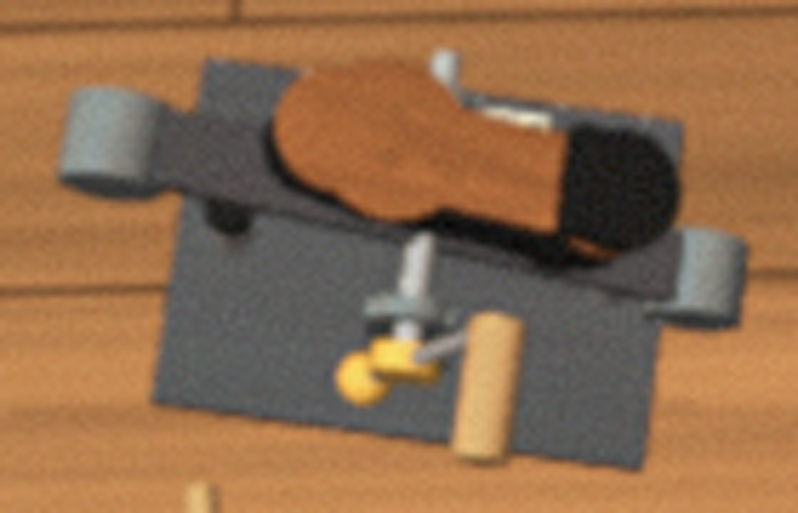

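View pics/scenec.png

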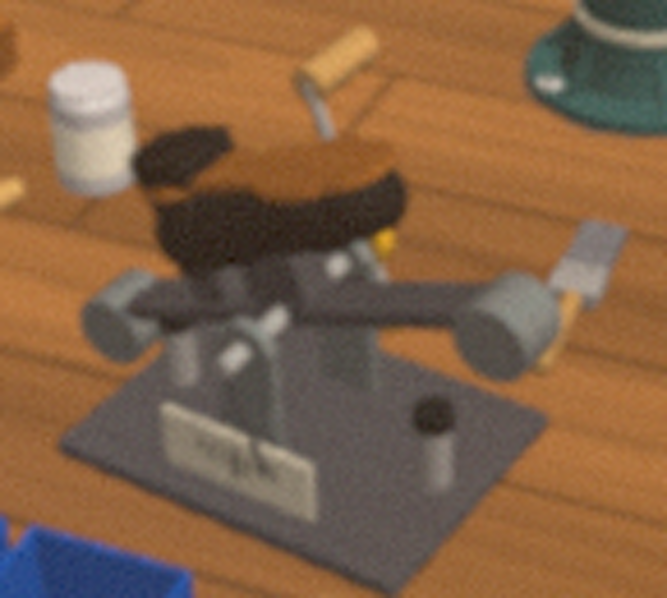

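```bash
cat > h.py <<'E'
import numpy as np
from bench import optics
np.set_printoptions(precision=4,suppress=True)
def proj(n,P):
    m=optics.camera_model(n);T=m["T"];p=(np.atleast_2d(P)-T[:3,3])@T[:3,:3]
    s=p[:,:2]/p[:,2:];s=s*(1+m["k1"]*(s**2).sum(1,keepdims=True))
    return s@m["K"][:2,:2].T+m["K"][:2,2]
def w(p,P):
    c,s=np.cos(p[2]),np.sin(p[2]);P=np.atleast_2d(P)
    return np.c_[p[0]+c*P[:,0]-s*P[:,1],p[1]+s*P[:,0]+c*P[:,1],P[:,2]]
def grip(L,x=-.125): return [x,.13*np.sin(L),.13+.13*np.cos(L)]
E
python3 - <<'E'
from h import *
from scipy.optimize import least_squares
A=np.array([[205,60],[682,122],[640,468],[153,402],[497,318],[482,458]])
A=(A+.5)/5.7-.5+[195,125]
B=np.array([[62,443],[392,592],[547,420],[312,85],[366,45]]);B=(B+.5)/4.6-.5+[165,150]
def r(p):
    P=w(p,[[.11,.15,.014],[.11,-.15,.014],[-.11,-.15,.014],[-.11,.15,.014],grip(p[3],-.0875),grip(p[3],-.1625)])
    return np.r_[proj("top",P)-A,proj("scene",P[[1,0,3,4,5]])-B].ravel()
s=least_squares(r,[.6,0,0,-.35],loss="soft_l1");print(s.x,np.degrees(s.x[2]));print(r(s.x).reshape(-1,2))
p=s.x
for L in(-.35,0,.35):print(L,w(p,grip(L)))
E
```

```text
[ 0.6049 -0.0711 -0.162  -0.3508] -9.284147310163677
[[-1.1157 -0.761 ]
 [-0.0811 -0.4295]
 [ 0.1931  0.2203]
 [-1.4262  0.0488]
 [-0.7987  0.5777]
 [-1.3841  0.8283]
 [-2.2817 -0.2568]
 [-0.4684 -0.5539]
 [-0.0883 -1.5624]
 [-1.7284  0.6999]
 [-1.1976 -0.226 ]]
-0.35 [[ 0.4743 -0.0949  0.2521]]
0 [[ 0.4815 -0.0509  0.26  ]]
0.35 [[ 0.4887 -0.0069  0.2521]]
```

arm_command([
  {"z": -0.0667,"roll": -0.0385,"hand": 1},
  {"z": -0.0667,"hand": 1},
  {"z": -0.0667,"hand": 1},
  {"x": -0.035,"y": -0.055},
  {"x": -0.035,"y": -0.055},
  {"x": -0.035,"y": -0.055},
  {"x": -0.035,"y": -0.055},
  {"x": -0.035,"y": -0.055},
  {"x": -0.035,"y": -0.055},
  {"x": -0.035,"y": -0.055},
  {"x": -0.035,"y": -0.055},
  {"x": -0.035,"y": -0.055},
])

```text
invalid input
```

```bash
cat >> h.py <<'E'
import cv2
pose=np.array([.6049,-.0711,-.162])
REF=cv2.imread("scene_raw.png").astype(np.float32); TH0=-.35
def crad(P,th):
    P=np.atleast_2d(P).astype(float);c,s=np.cos(th),np.sin(th)
    return w(pose,np.c_[P[:,0],P[:,1]*c+P[:,2]*s,.13-P[:,1]*s+P[:,2]*c])
# samples (cradle frame): weight discs with rim on plane x=.025, shoe side on x=.042
def grid(x,y0,y1,z0,z1,n=.0015):
    Y,Z=np.meshgrid(np.arange(y0,y1,n),np.arange(z0,z1,n));return np.c_[np.full(Y.size,x),Y.ravel(),Z.ravel()]
def disc(yc,r=.037):
    g=grid(.025,yc-r,yc+r,-r,r);return g[np.hypot(g[:,1]-yc,g[:,2])<r]
PARTS=[disc(.18),disc(-.18),grid(.042,-.11,.11,.03,.115)]
def samp(im,P):
    q=proj("scene",P).astype(np.float32)
    return cv2.remap(im,q[:,0].reshape(-1,1),q[:,1].reshape(-1,1),cv2.INTER_LINEAR).reshape(-1,3)
REF=cv2.GaussianBlur(REF,(0,0),.8)
def theta(rgb,near=None):
    im=cv2.GaussianBlur(rgb[:,:,::-1].astype(np.float32),(0,0),.8)
    ths=np.arange(-.4,.41,.01) if near is None else near+np.arange(-.06,.061,.006)
    out=[]
    for g in PARTS:
        t=samp(REF,crad(g,TH0));t=t-t.mean(0)
        def sc(th):
            c=samp(im,crad(g,th));c=c-c.mean(0);return (c*t).sum()/np.sqrt((c*c).sum()*(t*t).sum())
        v=np.array([sc(a) for a in ths]);i=min(max(v.argmax(),1),len(v)-2)
        h=ths[1]-ths[0];out.append((ths[i]+h*(v[i-1]-v[i+1])/2/(v[i-1]-2*v[i]+v[i+1]),v[i]))
    return np.array(out)
E
python3 - <<'E'
from h import *
q=proj("scene",np.r_[crad([[.025,.18,0],[.025,-.18,0],[0,.063,.112]],-.35)]);print((q-[165,150]+.5)*4.6)
im=optics.snapshot("scene");print(theta(im))
E
```

```text
[[478.0276 327.0534]
 [ 97.3244 317.285 ]
 [310.6039 164.6745]]
[[-0.3499  0.9986]
 [-0.3504  0.999 ]
 [-0.3494  0.9989]]
```

arm_command([
  {"x": 0,"y": 0,"z": -0.0667,"roll": -0.0385,"hand": 1},
  {"x": 0,"y": 0,"z": -0.0667,"roll": 0,"hand": 1},
  {"x": 0,"y": 0,"z": -0.0667,"roll": 0,"hand": 1},
  {"x": -0.035,"y": -0.055,"z": 0,"roll": 0,"hand": 1},
  {"x": -0.035,"y": -0.055,"z": 0,"roll": 0,"hand": 1},
  {"x": -0.035,"y": -0.055,"z": 0,"roll": 0,"hand": 1},
  {"x": -0.035,"y": -0.055,"z": 0,"roll": 0,"hand": 1},
  {"x": -0.035,"y": -0.055,"z": 0,"roll": 0,"hand": 1},
  {"x": -0.035,"y": -0.055,"z": 0,"roll": 0,"hand": 1},
  {"x": -0.035,"y": -0.055,"z": 0,"roll": 0,"hand": 1},
  {"x": -0.035,"y": -0.055,"z": 0,"roll": 0,"hand": 1},
  {"x": -0.035,"y": -0.055,"z": 0,"roll": 0,"hand": 1},
])

```text
time_s: 1.35
eef_pos: [0.3413, 0.3708, 0.3116]
tcp_rot: [[-0.987, 0.161, -0.0], [0.161, 0.987, -0.0], [0.0, -0.0, -1.0]]
ft_force: [0.4, 0.1, -0.2]
width: 0.0854
finger_force: 0.0
```

arm_command([
  {"x": -0.031,"y": -0.066,"z": 0,"roll": 0,"hand": 1},
  {"x": -0.031,"y": -0.066,"z": 0,"roll": 0,"hand": 1},
  {"x": -0.031,"y": -0.066,"z": 0,"roll": 0,"hand": 1},
  {"x": -0.031,"y": -0.066,"z": 0,"roll": 0,"hand": 1},
  {"x": -0.031,"y": -0.066,"z": 0,"roll": 0,"hand": 1},
  {"x": -0.031,"y": -0.066,"z": 0,"roll": 0,"hand": 1},
  {"x": -0.031,"y": -0.066,"z": 0,"roll": 0,"hand": 1},
  {"x": -0.031,"y": -0.066,"z": 0,"roll": 0,"hand": 1},
  {"x": -0.031,"y": -0.066,"z": 0,"roll": 0,"hand": 1},
  {"x": -0.031,"y": -0.066,"z": 0,"roll": 0,"hand": 1},
  {"x": -0.031,"y": -0.066,"z": 0,"roll": 0,"hand": 1},
  {"x": -0.003,"y": -0.0045,"z": 0,"roll": 0,"hand": 1},
])

```text
time_s: 2.55
eef_pos: [0.4746, -0.0997, 0.3123]
tcp_rot: [[-0.985, 0.171, 0.002], [0.171, 0.985, -0.003], [-0.002, -0.003, -1.0]]
ft_force: [-0.2, 0.5, 0.3]
width: 0.0854
finger_force: 0.0
```

Run:
```python
from h import *
from bench import monitor
o=monitor.get_obs();print(o["time_s"],o["eef_pos"],o["joints"],o["ft_force"])
im=optics.snapshot("top");cv2.imwrite("pics/top1.png",cv2.resize(im[110:230,180:340,::-1],None,fx=5,fy=5,interpolation=cv2.INTER_CUBIC))
```

```text
2.55 [ 0.4746 -0.0997  0.3123] [-20.1589   8.9377  30.6169 115.2541  -5.1975  57.0164  93.1473] [-0.2091  0.5432  0.3282]
```

View pics/top1.png

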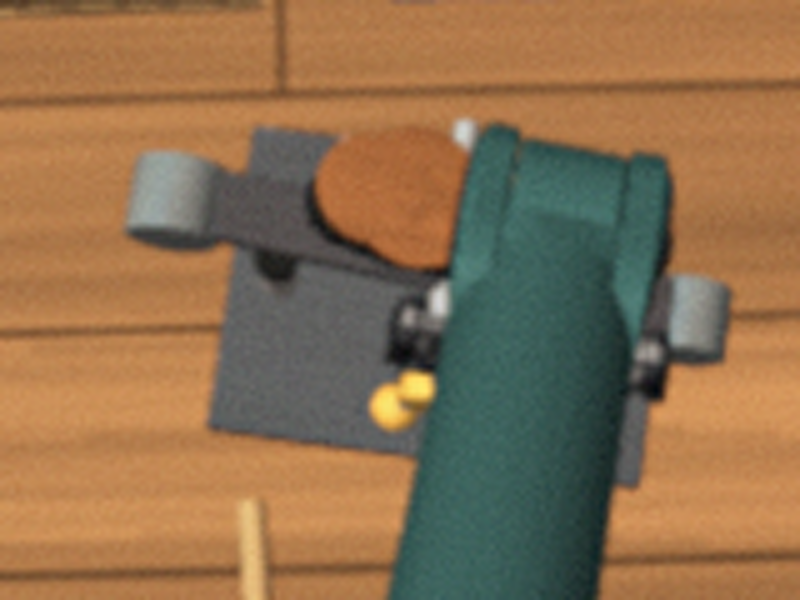

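arm_command([
  {"x": 0,"y": 0,"z": 0.02,"roll": 0,"hand": 1},
  {"x": 0,"y": 0,"z": 0.03,"roll": 0,"hand": 1},
  {"x": 0,"y": 0,"z": 0.03,"roll": 0,"hand": 1},
  {"x": 0,"y": 0,"z": 0.03,"roll": 0,"hand": 1},
  {"x": 0,"y": 0,"z": 0.02,"roll": 0,"hand": 1},
  {"x": 0,"y": 0,"z": 0.005,"roll": 0,"hand": 1},
  {"x": 0,"y": 0,"z": 0,"roll": 0,"hand": 1},
])

```text
time_s: 3.3
eef_pos: [0.4737, -0.0923, 0.2303]
tcp_rot: [[-0.987, 0.16, -0.001], [0.16, 0.987, 0.0], [0.001, 0.0, -1.0]]
ft_force: [0.4, -1.2, 0.8]
width: 0.0854
finger_force: 0.0
```

Run:
```python
from h import *
from bench import monitor
im=optics.snapshot("scene");print(theta(im))
cv2.imwrite("pics/sc1.png",cv2.resize(im[120:260,170:330,::-1],None,fx=4.2,fy=4.2,interpolation=cv2.INTER_CUBIC))
```

```text
[[-0.3497  0.9985]
 [-0.3499  0.9992]
 [-0.3499  0.9989]]
```

View pics/sc1.png

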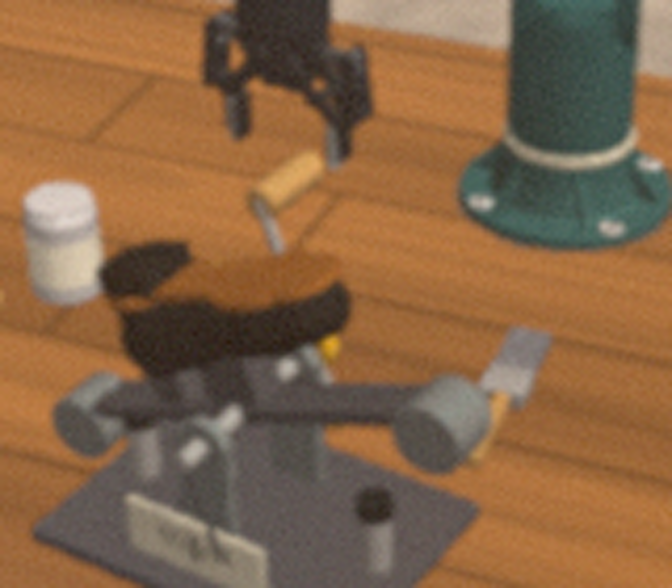

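The fingers straddle the grip sideways. Their tips, at (238,135) and (345,160), look higher than the grip at (290,180), so I'll check this by projection.

Run:
```python
from h import *
T=np.array([.4737,-.0923,.2303]);ty=np.array([.16,.987,0])
for z in(0,.013,.03):print(z,(proj("scene",[T+[0,0,z],T+.045*ty+[0,0,z],T-.045*ty+[0,0,z]])-[170,120]+.5)*4.2)
print((proj("scene",w(pose,[grip(-.35),grip(-.35,-.0875),grip(-.35,-.1625)]))-[170,120]+.5)*4.2)
```

```text
0 [[287.5101 209.7767]
 [333.9084 224.4696]
 [242.2484 195.4385]]
0.013 [[286.9571 196.0738]
 [333.5634 210.6613]
 [241.4971 181.8387]]
0.03 [[286.2259 177.9632]
 [333.1073 192.4095]
 [240.5034 163.8663]]
[[283.2958 186.4833]
 [257.1081 207.0183]
 [308.6401 166.6042]]
```

Run:
```python
from h import *
from bench import monitor
o=monitor.get_obs();print(o["time_s"],o["eef_pos"],o["width"])
im=optics.snapshot("scene")
cv2.imwrite("pics/sc2.png",cv2.resize(im[120:200,190:290,::-1],None,fx=7,fy=7,interpolation=cv2.INTER_CUBIC))
```

```text
3.35 [ 0.4743 -0.0927  0.2309] 0.08515117549360555
```

View pics/sc2.png

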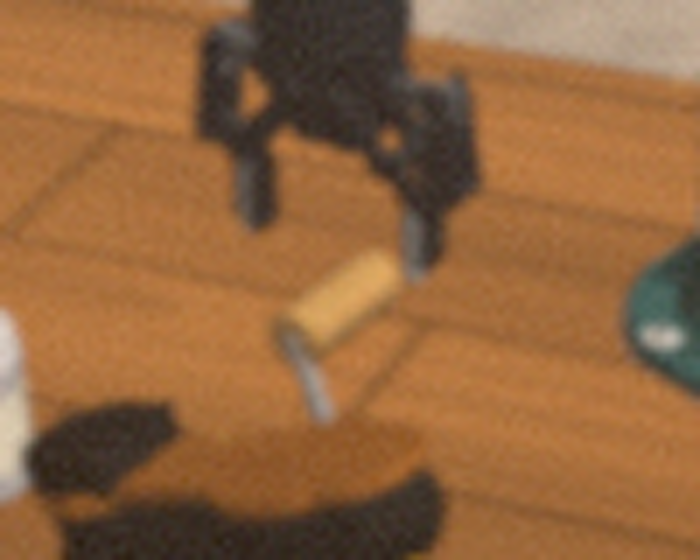

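Run:
```python
from h import *
print("base scene800",proj("scene",[[0,0,0]])*1.5625,"top",proj("top",[[0,0,0]])*1.5625)
for z in(0,.013,.06,.1):
  print(z,"start scene800",proj("scene",[[.2021,.6954,.1907+z]])*1.5625,"start top800",proj("top",[[.2021,.6954,.1907+z]])*1.5625,"top1",(proj("top",[[.4746,-.0997,.3123+z]])-[180,110])*5)
import cv2
a=cv2.imread("scene_raw.png")[100:180,432:512];b=cv2.imread("top_raw.png")[260:340,0:80]
cv2.imwrite("pics/start.png",cv2.resize(np.hstack([a,b]),None,fx=5,fy=5,interpolation=cv2.INTER_CUBIC))
```

```text
base scene800 [[474.003  259.9697]] top [[392.8484 546.3539]]
0 start scene800 [[763.2207 288.6149]] start top800 [[ 40.5366 451.8696]] top1 [[510.5586 394.666 ]]
0.013 start scene800 [[764.8723 283.4462]] start top800 [[ 37.7263 451.7512]] top1 [[511.8414 389.8777]]
0.06 start scene800 [[770.9973 264.3393]] start top800 [[ 27.2143 451.295 ]] top1 [[516.679  371.8132]]
0.1 start scene800 [[776.4085 247.537 ]] start top800 [[ 17.8121 450.8684]] top1 [[521.0604 355.4416]]
```

View pics/start.png

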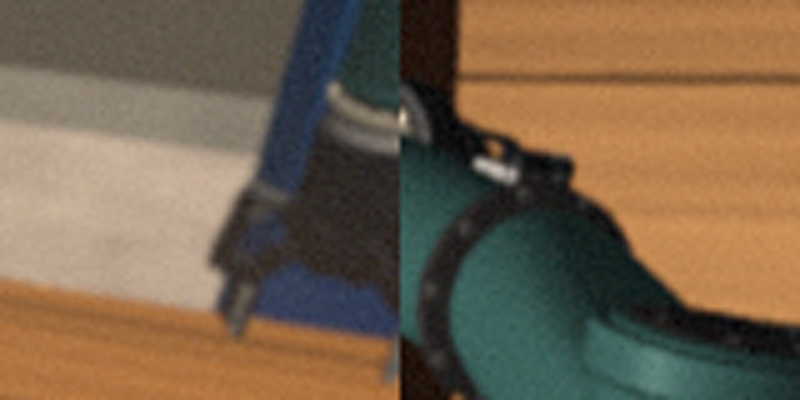

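The base projects correctly, but in both pictures the fingers sit about 40 mm higher than the reported TCP implies. I'll trust the cameras, go lower in small steps and watch the force.

arm_command([
  {"x": 0,"y": 0,"z": 0.015,"roll": 0,"hand": 1},
  {"x": 0,"y": 0,"z": 0.015,"roll": 0,"hand": 1},
  {"x": 0,"y": 0,"z": 0.015,"roll": 0,"hand": 1},
  {"x": 0,"y": 0,"z": 0.01,"roll": 0,"hand": 1},
  {"x": 0,"y": 0,"z": 0,"roll": 0,"hand": 1},
])

```text
time_s: 3.9
eef_pos: [0.4731, -0.0931, 0.1966]
tcp_rot: [[-0.987, 0.161, -0.003], [0.161, 0.987, -0.0], [0.003, -0.0, -1.0]]
ft_force: [-0.7, -0.2, -0.8]
width: 0.0859
finger_force: 0.0
```

Run:
```python
from h import *
from bench import monitor
o=monitor.get_obs();print(o["time_s"],o["eef_pos"],o["width"],o["ft_force"])
im=optics.snapshot("scene");print(theta(im))
cv2.imwrite("pics/sc3.png",cv2.resize(im[120:200,190:290,::-1],None,fx=7,fy=7,interpolation=cv2.INTER_CUBIC))
```

```text
3.9 [ 0.4731 -0.0931  0.1966] 0.08594935087457703 [-0.6535 -0.2157 -0.7886]
[[-0.3502  0.9983]
 [-0.3502  0.9994]
 [-0.3501  0.9991]]
```

View pics/sc3.png

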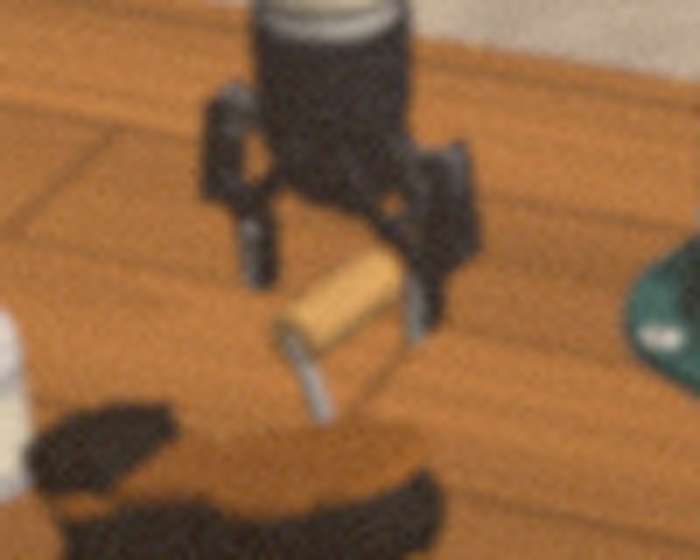

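Tips now straddle the bar: (262,287) and (420,340), with the grip centre at (340,300). I'll go a little lower and close.

arm_command([
  {"x": 0,"y": 0,"z": 0.0085,"roll": 0,"hand": 1},
  {"x": 0,"y": 0,"z": 0,"roll": 0,"hand": -1},
  {"x": 0,"y": 0,"z": 0,"roll": 0,"hand": -1},
  {"x": 0,"y": 0,"z": 0,"roll": 0,"hand": -1},
  {"x": 0,"y": 0,"z": 0,"roll": 0,"hand": -1},
  {"x": 0,"y": 0,"z": 0,"roll": 0,"hand": -1},
  {"x": 0,"y": 0,"z": 0,"roll": 0,"hand": -1},
], grip_force=25)

```text
time_s: 4.65
eef_pos: [0.4742, -0.0933, 0.1929]
tcp_rot: [[-0.987, 0.161, 0.0], [0.161, 0.987, 0.0], [-0.0, 0.0, -1.0]]
ft_force: [0.2, 0.5, 1.9]
width: 0.0292
finger_force: 25.6
```

```bash
cat > pf.py <<'E'
import json,os,sys
from h import *
from bench import monitor
J,D,KS,DS,R=.082,.01,.21,.02,.13
S0,DT=-.0429,.01
L0=np.arcsin(S0/R)
def load(): return json.load(open("log.json")) if os.path.exists("log.json") else []
def save(l): json.dump(l,open("log.json","w"))
def step(X,L,Ld):
    th,om,k,b,f=X.T
    tq=k*th+b+KS*(L-th)+DS*(Ld-om)-D*om
    om2=om+DT*tq/J; fr=DT*f/J
    om2=np.sign(om2)*np.maximum(np.abs(om2)-fr,0)
    th2=th+DT*om2
    hit=np.abs(th2)>=.35
    X[:,0]=np.clip(th2,-.35,.35);X[:,1]=np.where(hit&(om2*th2>0),0,om2)
def run(log,N=4000):
    g=np.random.default_rng(0)
    X=np.c_[np.full(N,-.35),np.zeros(N),g.uniform(.27,.5,N),g.normal(.013,.006,N),g.uniform(.001,.003,N)]
    s=S0;t=4.65
    for e in log:
        L=np.arcsin(s/R)
        if e[0]=="r":
            s+=e[1];L2=np.arcsin(s/R)
            for i in range(10): step(X,L+(L2-L)*(i+1)/10,(L2-L)/.1);X[:,1]+=g.normal(0,.002,N)*(X[:,0]>-.35)*(X[:,0]<.35)
            t+=.1
        else:
            wt=np.exp(-.5*((X[:,0]-e[1])/.004)**2)+1e-9;wt/=wt.sum()
            if 1/(wt**2).sum()<N/2:
                i=np.searchsorted(np.cumsum(wt),(np.arange(N)+g.random())/N).clip(0,N-1);X=X[i]
                X[:,2]+=g.normal(0,.002,N);X[:,3]+=g.normal(0,.0004,N)
            for i in range(5): step(X,L,0)
            t+=.05
    return X,s,t
def look(log,n,near=None):
    for _ in range(n):
        im=optics.snapshot("scene");p=theta(im,near);m=float(np.median(p[:,0]));near=m
        log.append(["s",m]);print("meas",p[:,0],"min score %.3f"%p[:,1].min())
def rows(ss,s):   # list of s targets -> rounded rows
    out=[];zc=np.sqrt(R*R-s*s)
    for a in ss:
        y=round((a-s)/.6*2000)/2000;s+=y*.6
        z2=np.sqrt(R*R-s*s);z=round((zc-z2)/.6*2000)/2000;zc-=z*.6
        out.append((y,z))
    print("ROWS",[{"x":0,"y":y,"z":z,"roll":0,"hand":-1} for y,z in out])
    json.dump([["r",y*.6] for y,z in out],open("pending.json","w"))
def commit():
    l=load()
    if os.path.exists("pending.json"): l+=json.load(open("pending.json"));os.remove("pending.json")
    return l
def state(log):
    X,s,t=run(log);m,d=X.mean(0),X.std(0)
    o=monitor.get_obs();e=o["eef_pos"];se=(e[:2]-pose[:2])@[np.sin(-pose[2]),np.cos(pose[2])]
    print("t",t,o["time_s"],"th,om,k,b,f",m,"sd",d,"s",s,"s meas",se,"z",e[2],.0702+np.sqrt(R*R-s*s),"F",o["ft_force"],"wid",o["width"])
    return m,s
def plan(m,s,goal,n,wn=2.,amax=.4,dLmax=.12,vmax=.3):
    X=m[None].copy();L=np.arcsin(s/R);ss=[];tr=[]
    for i in range(n):
        Y=X.copy()                       # predict half a row ahead for the law
        th,om,k,b,f=Y[0]
        vd=np.clip(-wn/2*(th-goal),-vmax,vmax);a=np.clip(2*wn*(vd-om),-amax,amax)
        fr=f*np.clip((om+.05*a)/.02,-1,1)
        Lt=(J*a+D*om+DS*om-(k-KS)*(th+om*.05)-b+fr)/KS
        L2=L+np.clip(Lt-L,-dLmax,dLmax)
        for j in range(10): step(X,L+(L2-L)*(j+1)/10,(L2-L)/.1)
        L=L2;ss.append(R*np.sin(L));tr.append((round(X[0,0],3),round(X[0,1],3),round(L,3)))
    print("pred",tr);rows(ss,s)
E
python3 - <<'E'
from pf import *
rows([R*np.sin(a) for a in np.linspace(L0,.06,13)[1:]],S0)
E
```

```text
ROWS [{'x': 0, 'y': 0.007, 'z': -0.0025, 'roll': 0, 'hand': -1}, {'x': 0, 'y': 0.0065, 'z': -0.0015, 'roll': 0, 'hand': -1}, {'x': 0, 'y': 0.007, 'z': -0.002, 'roll': 0, 'hand': -1}, {'x': 0, 'y': 0.007, 'z': -0.0015, 'roll': 0, 'hand': -1}, {'x': 0, 'y': 0.007, 'z': -0.0015, 'roll': 0, 'hand': -1}, {'x': 0, 'y': 0.007, 'z': -0.001, 'roll': 0, 'hand': -1}, {'x': 0, 'y': 0.0075, 'z': -0.001, 'roll': 0, 'hand': -1}, {'x': 0, 'y': 0.007, 'z': -0.0005, 'roll': 0, 'hand': -1}, {'x': 0, 'y': 0.007, 'z': -0.0005, 'roll': 0, 'hand': -1}, {'x': 0, 'y': 0.007, 'z': 0.0, 'roll': 0, 'hand': -1}, {'x': 0, 'y': 0.0075, 'z': 0.0, 'roll': 0, 'hand': -1}, {'x': 0, 'y': 0.007, 'z': 0.0005, 'roll': 0, 'hand': -1}]
```

arm_command([
  {"x": 0,"y": 0.007,"z": -0.0025,"roll": 0,"hand": -1},
  {"x": 0,"y": 0.0065,"z": -0.0015,"roll": 0,"hand": -1},
  {"x": 0,"y": 0.007,"z": -0.002,"roll": 0,"hand": -1},
  {"x": 0,"y": 0.007,"z": -0.0015,"roll": 0,"hand": -1},
  {"x": 0,"y": 0.007,"z": -0.0015,"roll": 0,"hand": -1},
  {"x": 0,"y": 0.007,"z": -0.001,"roll": 0,"hand": -1},
  {"x": 0,"y": 0.0075,"z": -0.001,"roll": 0,"hand": -1},
  {"x": 0,"y": 0.007,"z": -0.0005,"roll": 0,"hand": -1},
  {"x": 0,"y": 0.007,"z": -0.0005,"roll": 0,"hand": -1},
  {"x": 0,"y": 0.007,"z": 0,"roll": 0,"hand": -1},
  {"x": 0,"y": 0.0075,"z": 0,"roll": 0,"hand": -1},
  {"x": 0,"y": 0.007,"z": 0.0005,"roll": 0,"hand": -1},
], grip_force=25)

```text
time_s: 5.85
eef_pos: [0.4827, -0.0427, 0.1997]
tcp_rot: [[-0.987, 0.161, 0.001], [0.161, 0.987, -0.0], [-0.001, 0.0, -1.0]]
ft_force: [2.1, -3.0, 1.7]
width: 0.0293
finger_force: 26.0
```

```bash
cat > ramp.py <<'E'
from pf import *
l=commit();look(l,2);save(l);m,s=state(l)
L=np.arcsin(s/R);rows([R*np.sin(L+.0125*(i+1)) for i in range(12)],s)
E
python3 ramp.py
```

```text
meas [-0.3502 -0.3497 -0.3502] min score 0.998
meas [-0.3502 -0.3503 -0.3501] min score 0.999
t 5.949999999999996 5.95 th,om,k,b,f [-0.3498  0.0011  0.3842  0.0131  0.002 ] sd [0.0009 0.0057 0.0663 0.006  0.0006] s 0.007799999999999996 s meas 0.008685028472285857 z 0.1996236034098088 0.1999657890200649 F [ 0.9113 -4.0169  2.9102] wid 0.02919713428883818
ROWS [{'x': 0, 'y': 0.0025, 'z': 0.0, 'roll': 0, 'hand': -1}, {'x': 0, 'y': 0.003, 'z': 0.0005, 'roll': 0, 'hand': -1}, {'x': 0, 'y': 0.0025, 'z': 0.0, 'roll': 0, 'hand': -1}, {'x': 0, 'y': 0.003, 'z': 0.0005, 'roll': 0, 'hand': -1}, {'x': 0, 'y': 0.0025, 'z': 0.0, 'roll': 0, 'hand': -1}, {'x': 0, 'y': 0.0025, 'z': 0.0005, 'roll': 0, 'hand': -1}, {'x': 0, 'y': 0.003, 'z': 0.0005, 'roll': 0, 'hand': -1}, {'x': 0, 'y': 0.0025, 'z': 0.0005, 'roll': 0, 'hand': -1}, {'x': 0, 'y': 0.0025, 'z': 0.0005, 'roll': 0, 'hand': -1}, {'x': 0, 'y': 0.003, 'z': 0.0005, 'roll': 0, 'hand': -1}, {'x': 0, 'y': 0.0025, 'z': 0.0005, 'roll': 0, 'hand': -1}, {'x': 0, 'y': 0.0025, 'z': 0.0005, 'roll': 0, 'hand': -1}]
```

arm_command([
  {"x": 0,"y": 0.0025,"z": 0,"roll": 0,"hand": -1},
  {"x": 0,"y": 0.003,"z": 0.0005,"roll": 0,"hand": -1},
  {"x": 0,"y": 0.0025,"z": 0,"roll": 0,"hand": -1},
  {"x": 0,"y": 0.003,"z": 0.0005,"roll": 0,"hand": -1},
  {"x": 0,"y": 0.0025,"z": 0,"roll": 0,"hand": -1},
  {"x": 0,"y": 0.0025,"z": 0.0005,"roll": 0,"hand": -1},
  {"x": 0,"y": 0.003,"z": 0.0005,"roll": 0,"hand": -1},
  {"x": 0,"y": 0.0025,"z": 0.0005,"roll": 0,"hand": -1},
  {"x": 0,"y": 0.0025,"z": 0.0005,"roll": 0,"hand": -1},
  {"x": 0,"y": 0.003,"z": 0.0005,"roll": 0,"hand": -1},
  {"x": 0,"y": 0.0025,"z": 0.0005,"roll": 0,"hand": -1},
  {"x": 0,"y": 0.0025,"z": 0.0005,"roll": 0,"hand": -1},
])

```text
time_s: 7.15
eef_pos: [0.4855, -0.0241, 0.1969]
tcp_rot: [[-0.987, 0.161, 0.0], [0.161, 0.987, -0.0], [-0.0, 0.0, -1.0]]
ft_force: [3.1, -5.5, 3.4]
width: 0.0292
finger_force: 26.4
```

```bash
python3 ramp.py
```

```text
meas [-0.3503 -0.3501 -0.3498] min score 0.998
meas [-0.3499 -0.3505 -0.35  ] min score 0.998
t 7.249999999999991 7.25 th,om,k,b,f [-0.3239  0.0617  0.3842  0.0131  0.002 ] sd [0.0552 0.1087 0.0663 0.006  0.0006] s 0.027 s meas 0.027199303044187894 z 0.19683609704275118 0.1973652468247516 F [ 3.9016 -4.6092  3.0988] wid 0.029783783757166823
ROWS [{'x': 0, 'y': 0.0025, 'z': 0.0005, 'roll': 0, 'hand': -1}, {'x': 0, 'y': 0.003, 'z': 0.0005, 'roll': 0, 'hand': -1}, {'x': 0, 'y': 0.0025, 'z': 0.001, 'roll': 0, 'hand': -1}, {'x': 0, 'y': 0.0025, 'z': 0.0005, 'roll': 0, 'hand': -1}, {'x': 0, 'y': 0.0025, 'z': 0.0005, 'roll': 0, 'hand': -1}, {'x': 0, 'y': 0.003, 'z': 0.001, 'roll': 0, 'hand': -1}, {'x': 0, 'y': 0.0025, 'z': 0.001, 'roll': 0, 'hand': -1}, {'x': 0, 'y': 0.0025, 'z': 0.0005, 'roll': 0, 'hand': -1}, {'x': 0, 'y': 0.0025, 'z': 0.001, 'roll': 0, 'hand': -1}, {'x': 0, 'y': 0.0025, 'z': 0.0005, 'roll': 0, 'hand': -1}, {'x': 0, 'y': 0.0025, 'z': 0.001, 'roll': 0, 'hand': -1}, {'x': 0, 'y': 0.0025, 'z': 0.001, 'roll': 0, 'hand': -1}]
```

arm_command([
  {"x": 0,"y": 0.0025,"z": 0.0005,"roll": 0,"hand": -1},
  {"x": 0,"y": 0.003,"z": 0.0005,"roll": 0,"hand": -1},
  {"x": 0,"y": 0.0025,"z": 0.001,"roll": 0,"hand": -1},
  {"x": 0,"y": 0.0025,"z": 0.0005,"roll": 0,"hand": -1},
  {"x": 0,"y": 0.0025,"z": 0.0005,"roll": 0,"hand": -1},
  {"x": 0,"y": 0.003,"z": 0.001,"roll": 0,"hand": -1},
  {"x": 0,"y": 0.0025,"z": 0.001,"roll": 0,"hand": -1},
  {"x": 0,"y": 0.0025,"z": 0.0005,"roll": 0,"hand": -1},
  {"x": 0,"y": 0.0025,"z": 0.001,"roll": 0,"hand": -1},
  {"x": 0,"y": 0.0025,"z": 0.0005,"roll": 0,"hand": -1},
  {"x": 0,"y": 0.0025,"z": 0.001,"roll": 0,"hand": -1},
  {"x": 0,"y": 0.0025,"z": 0.001,"roll": 0,"hand": -1},
])

```text
time_s: 8.45
eef_pos: [0.4882, -0.0057, 0.1913]
tcp_rot: [[-0.987, 0.161, -0.0], [0.161, 0.987, 0.0], [0.0, -0.0, -1.0]]
ft_force: [2.0, -4.6, 3.6]
width: 0.0292
finger_force: 26.6
```

```bash
sed -i 's/if 1\/(wt\*\*2).sum()<N\/2:/if True:/; s/g.normal(0,.002,N);X\[:,3\]/g.normal(0,.001,N);X[:,3]/; s/g.normal(0,.0004,N)/g.normal(0,.0003,N)/' pf.py
cat > go.py <<'E'
import sys
from pf import *
l=commit();look(l,int(sys.argv[1]));save(l);m,s=state(l)
kw={a.split("=")[0]:float(a.split("=")[1]) for a in sys.argv[4:]}
plan(m,s,float(sys.argv[2]),int(sys.argv[3]),**kw)
E
python3 go.py 3 0 4
```

```text
meas [-0.3501 -0.3499 -0.3502] min score 0.999
meas [-0.3494 -0.3494 -0.3497] min score 0.998
meas [-0.3501 -0.3499 -0.3496] min score 0.998
t 8.599999999999989 8.6 th,om,k,b,f [-0.3492  0.0042  0.4676  0.011   0.002 ] sd [0.0016 0.0083 0.0215 0.0057 0.0006] s 0.045600000000000016 s meas 0.04574374768467064 z 0.1913566442320111 0.191940050928197 F [ 2.6048 -4.6008  3.34  ] wid 0.028934288616559445
pred [(np.float64(-0.347), np.float64(0.043), np.float64(0.478)), (np.float64(-0.34), np.float64(0.091), np.float64(0.543)), (np.float64(-0.329), np.float64(0.129), np.float64(0.538)), (np.float64(-0.314), np.float64(0.167), np.float64(0.528))]
ROWS [{'x': 0, 'y': 0.0235, 'z': 0.0105, 'roll': 0, 'hand': -1}, {'x': 0, 'y': 0.0125, 'z': 0.007, 'roll': 0, 'hand': -1}, {'x': 0, 'y': -0.001, 'z': -0.0005, 'roll': 0, 'hand': -1}, {'x': 0, 'y': -0.002, 'z': -0.0015, 'roll': 0, 'hand': -1}]
```

```bash
rm pending.json
python3 - <<'E'
from pf import *
l=load();s=S0+sum(e[1] for e in l if e[0]=="r")
L=np.arcsin(s/R);rows([R*np.sin(L+.0125*(i+1)) for i in range(9)],s)
E
```

```text
ROWS [{'x': 0, 'y': 0.0025, 'z': 0.001, 'roll': 0, 'hand': -1}, {'x': 0, 'y': 0.0025, 'z': 0.001, 'roll': 0, 'hand': -1}, {'x': 0, 'y': 0.0025, 'z': 0.001, 'roll': 0, 'hand': -1}, {'x': 0, 'y': 0.0025, 'z': 0.001, 'roll': 0, 'hand': -1}, {'x': 0, 'y': 0.0025, 'z': 0.001, 'roll': 0, 'hand': -1}, {'x': 0, 'y': 0.0025, 'z': 0.0015, 'roll': 0, 'hand': -1}, {'x': 0, 'y': 0.0025, 'z': 0.001, 'roll': 0, 'hand': -1}, {'x': 0, 'y': 0.0025, 'z': 0.001, 'roll': 0, 'hand': -1}, {'x': 0, 'y': 0.0025, 'z': 0.0015, 'roll': 0, 'hand': -1}]
```

arm_command([
  {"x": 0,"y": 0.0025,"z": 0.001,"roll": 0,"hand": -1},
  {"x": 0,"y": 0.0025,"z": 0.001,"roll": 0,"hand": -1},
  {"x": 0,"y": 0.0025,"z": 0.001,"roll": 0,"hand": -1},
  {"x": 0,"y": 0.0025,"z": 0.001,"roll": 0,"hand": -1},
  {"x": 0,"y": 0.0025,"z": 0.001,"roll": 0,"hand": -1},
  {"x": 0,"y": 0.0025,"z": 0.0015,"roll": 0,"hand": -1},
  {"x": 0,"y": 0.0025,"z": 0.001,"roll": 0,"hand": -1},
  {"x": 0,"y": 0.0025,"z": 0.001,"roll": 0,"hand": -1},
  {"x": 0,"y": 0.0025,"z": 0.0015,"roll": 0,"hand": -1},
])

```text
time_s: 9.5
eef_pos: [0.4902, 0.0075, 0.1853]
tcp_rot: [[-0.987, 0.161, -0.001], [0.161, 0.987, -0.0], [0.001, -0.0, -1.0]]
ft_force: [2.3, -4.4, 2.2]
width: 0.0295
finger_force: 26.6
```

```bash
python3 go.py 3 0 4
```

```text
meas [-0.3023 -0.2901 -0.3195] min score 0.977
meas [-0.2934 -0.281  -0.3153] min score 0.969
meas [-0.2839 -0.269  -0.311 ] min score 0.959
t 9.649999999999988 9.65 th,om,k,b,f [-0.2737  0.2158  0.4622  0.013   0.002 ] sd [0.0031 0.0109 0.0171 0.0056 0.0005] s 0.05910000000000003 s meas 0.059186041561194724 z 0.18521650831760902 0.18598942093300233 F [ 1.0478 -4.8065  1.5035] wid 0.029399846623152988
pred [(np.float64(-0.251), np.float64(0.227), np.float64(0.385)), (np.float64(-0.229), np.float64(0.226), np.float64(0.306)), (np.float64(-0.206), np.float64(0.219), np.float64(0.244)), (np.float64(-0.185), np.float64(0.207), np.float64(0.194))]
ROWS [{'x': 0, 'y': -0.017, 'z': -0.008, 'roll': 0, 'hand': -1}, {'x': 0, 'y': -0.016, 'z': -0.0055, 'roll': 0, 'hand': -1}, {'x': 0, 'y': -0.013, 'z': -0.0035, 'roll': 0, 'hand': -1}, {'x': 0, 'y': -0.011, 'z': -0.0025, 'roll': 0, 'hand': -1}]
```

Run:
```python
from pf import *
l=load();im=optics.snapshot("scene");cv2.imwrite("cur.png",im[:,:,::-1]);l.append(["s",None]);save(l)
a=cv2.imread("scene_raw.png")[175:270,170:300];b=cv2.imread("cur.png")[175:270,170:300]
cv2.imwrite("pics/cmp.png",cv2.resize(np.hstack([a,b]),None,fx=3.07,fy=6,interpolation=cv2.INTER_CUBIC)[:,:800])
def blob(im,q):
    hsv=cv2.cvtColor(cv2.GaussianBlur(im,(0,0),.8),cv2.COLOR_BGR2HSV)
    y,x=np.mgrid[:384,:512];near=np.hypot(x-q[0],y-q[1])<17
    m=near&(hsv[:,:,1]<70)&(hsv[:,:,2]>88)
    n,lab,st,ce=cv2.connectedComponentsWithStats(m.astype(np.uint8));i=1+st[1:,4].argmax();return ce[i],st[i]
for nm,th in(("scene_raw.png",-.35),("cur.png",-.26)):
    im=cv2.imread(nm)
    for y in(.18,-.18):
        q=proj("scene",crad([[0,y,0]],th))[0];print(nm,y,q,*blob(im,q))
```

```text
scene_raw.png 0.18 [272.5517 216.3789] [277.7259 217.2703] [265 208  24  24 259]
scene_raw.png -0.18 [190.1225 214.8291] [194.2829 218.0329] [184 209  22  22 152]
cur.png 0.18 [273.8755 220.8568] [274.5545 222.4704] [257 214  31  24 321]
cur.png -0.18 [188.6459 210.905 ] [191.9412 212.3595] [182 205  22  19 153]
```

View pics/cmp.png

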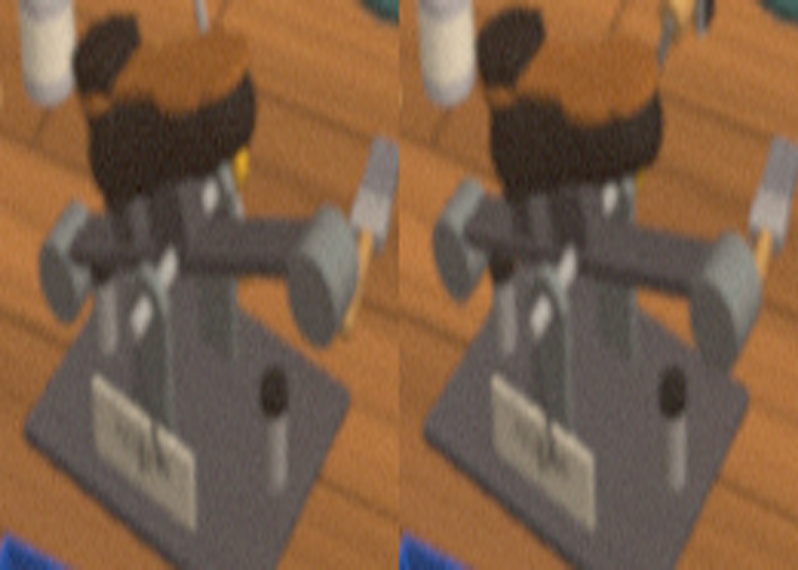

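The comparison shows the toe-side weight moving from (318,290) to (715,310)-400, and both weights sit about 12 mm below the axle. I'll centre the templates on that.

```bash
python3 - <<'E'
import re
s=open("h.py").read()
s=s.replace("def disc(yc,r=.037):\n    g=grid(.025,yc-r,yc+r,-r,r);return g[np.hypot(g[:,1]-yc,g[:,2])<r]","ZD=-.012;OFF=np.array([1.3,0.])\ndef disc(yc,r=.036):\n    g=grid(.025,yc-r,yc+r,ZD-r,ZD+r);return g[np.hypot(g[:,1]-yc,g[:,2]-ZD)<r]")
s=s.replace('q=proj("scene",P).astype','q=(proj("scene",P)+OFF).astype')
open("h.py","w").write(s)
E
python3 - <<'E'
import h
from h import *
im=cv2.imread("cur.png")[:,:,::-1]
for zd in(-.006,-.012,-.018):
  for ox in(0,1.3,2.6):
    for oy in (0,):
      h.ZD=zd;h.OFF=np.array([ox,oy]);h.PARTS=[disc(.18),disc(-.18)]
      for r in(.033,.04): h.PARTS+= [disc(.18,r),disc(-.18,r)]
      r=theta(im);print(zd,ox,r[:,0],r[:,1])
E
```

```text
-0.006 0 [-0.2716 -0.257  -0.2704 -0.2573 -0.2743 -0.2562] [0.955  0.9858 0.9703 0.987  0.921  0.984 ]
-0.006 1.3 [-0.2706 -0.2585 -0.2697 -0.2587 -0.2727 -0.2578] [0.9746 0.9877 0.9851 0.9889 0.9428 0.9853]
-0.006 2.6 [-0.271  -0.26   -0.2697 -0.2607 -0.2721 -0.2588] [0.9825 0.9873 0.9889 0.9883 0.9593 0.9823]
-0.012 0 [-0.2709 -0.2567 -0.2674 -0.2572 -0.2759 -0.2548] [0.8559 0.9864 0.8748 0.9875 0.844  0.9809]
-0.012 1.3 [-0.2697 -0.2585 -0.2663 -0.2595 -0.2748 -0.2563] [0.892  0.9869 0.9222 0.9882 0.8633 0.9756]
-0.012 2.6 [-0.2698 -0.2604 -0.2676 -0.2619 -0.274  -0.2584] [0.9282 0.9763 0.9568 0.9826 0.8903 0.9478]Traceback (most recent call last):
  File "<stdin>", line 9, in <module>
  File "h.py", line 37, in theta
    v=np.array([sc(a) for a in ths]);i=min(max(v.argmax(),1),len(v)-2)
                ~~^^^
  File "h.py", line 36, in sc
    c=samp(im,crad(g,th));c=c-c.mean(0);return (c*t).sum()/np.sqrt((c*c).sum()*(t*t).sum())
  File "h.py", line 26, in samp
    q=(proj("scene",P)+OFF).astype(np.float32)
       ~~~~^^^^^^^^^^^
  File "h.py", line 5, in proj
    m=optics.camera_model(n);T=m["T"];p=(np.atleast_2d(P)-T[:3,3])@T[:3,:3]
ValueError: time passes only in moves, steps and waits
```

```bash
python3 - <<'E'
s=open("h.py").read()
s=s.replace("ZD=-.012;OFF=np.array([1.3,0.])","ZD=-.006;OFF=np.array([2.2,0.])").replace("r=.036","r=.034")
s=s.replace(",grid(.042,-.11,.11,.03,.115)]","]")
s=s.replace('m=optics.camera_model(n);T','m=CAM[n];T').replace("def proj",'''import os,pickle
if not os.path.exists("cam.pkl"): pickle.dump({n:optics.camera_model(n) for n in("scene","top")},open("cam.pkl","wb"))
CAM=pickle.load(open("cam.pkl","rb"))
def proj''',1)
open("h.py","w").write(s)
s=open("pf.py").read();s=s.replace("float(np.median(p[:,0]))","float(p[:,0].mean())");open("pf.py","w").write(s)
E
rm -f pending.json
python3 - <<'E'
from pf import *
l=load();print(len(l),l[-5:])
for i,v in zip(range(-4,0),(-.296,-.287,-.2765,-.264)): l[i]=["s",v]
save(l)
im=cv2.imread("cur.png")[:,:,::-1];print(theta(im))
m,s=state(l);plan(m,s,0,3)
E
```

```text
56 [['r', 0.0015], ['s', -0.3023052085253619], ['s', -0.2933797582685795], ['s', -0.28386033143161277], ['s', None]]
[[-0.2704  0.9866]
 [-0.2599  0.9887]]
t 9.699999999999989 9.7 th,om,k,b,f [-0.2529  0.2565  0.4603  0.0133  0.0021] sd [0.0026 0.0096 0.0156 0.0053 0.0006] s 0.05910000000000003 s meas 0.059133155821118236 z 0.1852400515677526 0.18598942093300233 F [ 1.8793 -3.4993  0.7334] wid 0.02920806430556671
pred [(np.float64(-0.227), np.float64(0.262), np.float64(0.352)), (np.float64(-0.201), np.float64(0.244), np.float64(0.232)), (np.float64(-0.178), np.float64(0.215), np.float64(0.141))]
ROWS [{'x': 0, 'y': -0.024, 'z': -0.0105, 'roll': 0, 'hand': -1}, {'x': 0, 'y': -0.0245, 'z': -0.0075, 'roll': 0, 'hand': -1}, {'x': 0, 'y': -0.0195, 'z': -0.0035, 'roll': 0, 'hand': -1}]
```

arm_command([
  {"x": 0,"y": -0.024,"z": -0.0105,"roll": 0,"hand": -1},
  {"x": 0,"y": -0.0245,"z": -0.0075,"roll": 0,"hand": -1},
  {"x": 0,"y": -0.0195,"z": -0.0035,"roll": 0,"hand": -1},
])

```text
time_s: 10.0
eef_pos: [0.4838, -0.0319, 0.1994]
tcp_rot: [[-0.987, 0.161, 0.0], [0.161, 0.987, 0.003], [0.0, 0.003, -1.0]]
ft_force: [-0.3, 4.5, 5.0]
width: 0.0293
finger_force: 26.1
```

```bash
python3 go.py 2 0 4
```

```text
meas [-0.1795 -0.1626] min score 0.955
meas [-0.169  -0.1503] min score 0.949
t 10.099999999999989 10.1 th,om,k,b,f [-0.1495  0.2266  0.4652  0.0155  0.0021] sd [0.0031 0.0135 0.0146 0.0047 0.0006] s 0.01830000000000003 s meas 0.016994095767292154 z 0.19943035213369859 0.1989055165872854 F [-1.4292  2.9275  8.4943] wid 0.02897565979494343
pred [(np.float64(-0.129), np.float64(0.182), np.float64(0.021)), (np.float64(-0.112), np.float64(0.161), np.float64(0.026)), (np.float64(-0.097), np.float64(0.139), np.float64(0.009)), (np.float64(-0.084), np.float64(0.121), np.float64(-0.0))]
ROWS [{'x': 0, 'y': -0.026, 'z': -0.002, 'roll': 0, 'hand': -1}, {'x': 0, 'y': 0.001, 'z': 0.0, 'roll': 0, 'hand': -1}, {'x': 0, 'y': -0.0035, 'z': 0.0, 'roll': 0, 'hand': -1}, {'x': 0, 'y': -0.002, 'z': 0.0, 'roll': 0, 'hand': -1}]
```

arm_command([
  {"x": 0,"y": -0.026,"z": -0.002,"roll": 0,"hand": -1},
  {"x": 0,"y": 0.001,"z": 0,"roll": 0,"hand": -1},
  {"x": 0,"y": -0.0035,"z": 0,"roll": 0,"hand": -1},
  {"x": 0,"y": -0.002,"z": 0,"roll": 0,"hand": -1},
])

```text
time_s: 10.5
eef_pos: [0.4807, -0.0504, 0.2002]
tcp_rot: [[-0.987, 0.162, -0.001], [0.162, 0.987, 0.002], [0.001, 0.002, -1.0]]
ft_force: [-1.5, 4.1, 8.3]
width: 0.0293
finger_force: 26.6
```

```bash
python3 go.py 2 0 4
```

```text
meas [-0.0871 -0.0662] min score 0.901
meas [-0.0795 -0.0602] min score 0.892
t 10.599999999999989 10.6 th,om,k,b,f [-0.0636  0.1316  0.4698  0.0172  0.0021] sd [0.0035 0.0146 0.012  0.0035 0.0006] s 3.230922474006803e-17 s meas 0.000572907331254785 z 0.20016368574571058 0.2002 F [-1.4342  3.1746  9.0021] wid 0.02926857536359858
pred [(np.float64(-0.052), np.float64(0.093), np.float64(-0.089)), (np.float64(-0.044), np.float64(0.08), np.float64(-0.063)), (np.float64(-0.037), np.float64(0.065), np.float64(-0.068)), (np.float64(-0.031), np.float64(0.054), np.float64(-0.066))]
ROWS [{'x': 0, 'y': -0.019, 'z': 0.001, 'roll': 0, 'hand': -1}, {'x': 0, 'y': 0.0055, 'z': -0.0005, 'roll': 0, 'hand': -1}, {'x': 0, 'y': -0.001, 'z': 0.0, 'roll': 0, 'hand': -1}, {'x': 0, 'y': 0.0005, 'z': 0.0, 'roll': 0, 'hand': -1}]
```

arm_command([
  {"x": 0,"y": -0.019,"z": 0.001,"roll": 0,"hand": -1},
  {"x": 0,"y": 0.0055,"z": -0.0005,"roll": 0,"hand": -1},
  {"x": 0,"y": -0.001,"z": 0,"roll": 0,"hand": -1},
  {"x": 0,"y": 0.0005,"z": 0,"roll": 0,"hand": -1},
])

```text
time_s: 11.0
eef_pos: [0.479, -0.0604, 0.1994]
tcp_rot: [[-0.987, 0.161, -0.001], [0.161, 0.987, -0.002], [0.001, -0.002, -1.0]]
ft_force: [-0.4, -1.2, 5.1]
width: 0.0294
finger_force: 26.6
```

```bash
sed -i 's/im=optics.snapshot("scene");p=theta/im=optics.snapshot("scene");cv2.imwrite("im%03d.png"%len(log),im[:,:,::-1]);p=theta/' pf.py; python3 go.py 2 0 4; ls im*
```

```text
meas [-0.0345 -0.0104] min score 0.851
meas [-0.0328 -0.0079] min score 0.845
t 11.099999999999989 11.1 th,om,k,b,f [-0.0165  0.0681  0.4743  0.0186  0.0021] sd [0.0034 0.0136 0.0083 0.0022 0.0006] s -0.008399999999999967 s meas -0.009784755737933316 z 0.19939094090170492 0.1999283315239967 F [-1.5027 -0.8394  5.8699] wid 0.029180623765612906
pred [(np.float64(-0.011), np.float64(0.039), np.float64(-0.133)), (np.float64(-0.008), np.float64(0.031), np.float64(-0.105)), (np.float64(-0.005), np.float64(0.022), np.float64(-0.103)), (np.float64(-0.003), np.float64(0.016), np.float64(-0.098))]
ROWS [{'x': 0, 'y': -0.0145, 'z': 0.0015, 'roll': 0, 'hand': -1}, {'x': 0, 'y': 0.006, 'z': -0.001, 'roll': 0, 'hand': -1}, {'x': 0, 'y': 0.0, 'z': 0.0, 'roll': 0, 'hand': -1}, {'x': 0, 'y': 0.0015, 'z': 0.0, 'roll': 0, 'hand': -1}]
im071.png
im072.png
```

```bash
cat > ssd.py <<'E'
import h
from h import *
from scipy.optimize import least_squares
h.OFF[:]=0
def back(q,x=.025,th=-.35):   # image point -> cradle (y,z) on plane x
    return least_squares(lambda p:(proj("scene",crad([[x,p[0],p[1]]],th))-q).ravel(),[0,0]).x
F={+1:back([273.6,223.3]),-1:back([190.2,220.8])}
def prep(im): return cv2.GaussianBlur(im.astype(np.float32),(0,0),.8)
def ssd(im,off=(0,0),r=.029,lo=-.38,hi=.38):
    im=prep(im);ref=prep(cv2.imread("scene_raw.png"));out=[]
    for k,c in F.items():
        g=grid(.025,c[0]-r,c[0]+r,c[1]-r,c[1]+r);g=g[np.hypot(g[:,1]-c[0],g[:,2]-c[1])<r]
        G=g.copy();t=samp(ref,crad(G,-.35))
        ths=np.arange(lo,hi,.01)
        v=np.array([((samp(im,shift(g,a,off))-t)**2).mean() for a in ths])
        i=min(max(v.argmin(),1),len(v)-2);out.append((ths[i]+.01*(v[i-1]-v[i+1])/2/(v[i-1]-2*v[i]+v[i+1]),v[i]))
    return np.array(out)
def shift(g,th,off):
    # rotate about axle displaced by off=(dy,dz) in the stand frame
    P=g.copy();c0,s0=np.cos(-.35),np.sin(-.35)
    o=np.array(off);oc=np.array([o[0]*c0-o[1]*s0,o[0]*s0+o[1]*c0])  # offset in cradle frame at ref
    P[:,1:]-=oc;Q=crad(P,th);Q=Q+w([0,0,pose[2]],[[0,o[0],o[1]]]);return Q
if __name__=="__main__":
    print("face centres",F)
    for n in("scene_raw.png","cur.png","im071.png","im072.png"):
        im=cv2.imread(n);print(n,ssd(im).ravel(),ssd(im,(.008,0)).ravel(),ssd(im,(.008,-.006)).ravel(),ssd(im,(0,-.006)).ravel())
E
python3 ssd.py
```

```text
face centres {1: array([ 0.1961, -0.0092]), -1: array([-0.162 , -0.0091])}
scene_raw.png [-0.3504  0.     -0.35    0.    ] [-0.3504  0.     -0.35    0.    ] [-0.3504  0.     -0.35    0.    ] [-0.3504  0.     -0.35    0.    ]
cur.png [-0.2695 16.054  -0.258   9.2712] [-0.2661 19.1545 -0.2619 10.2513] [-0.2672 24.031  -0.2605 12.769 ] [-0.2703 20.8121 -0.2564 12.6042]
im071.png [ -0.0298 109.5972   0.0015  71.3183] [ -0.0159 123.8145  -0.0139  78.8131] [ -0.0173 183.11    -0.0099 110.9043] [ -0.0315 163.5115   0.0058 104.9739]
im072.png [ -0.0282 112.6162   0.0044  78.7405] [ -0.0142 126.9739  -0.0109  84.8648] [ -0.0153 189.0861  -0.0068 122.1047] [ -0.0299 168.3428   0.0089 113.3323]
```

```bash
rm -f pending.json
python3 - <<'E'
s=open("ssd.py").read().replace("h.OFF[:]=0\n","").replace("import h\nfrom h","import h\nh.OFF[:]=0\nfrom h");open("ssd.py","w").write(s)
s=open("pf.py").read()
s=s.replace("p=theta(im,near)","p=ssd(im[:,:,::-1],(.009,0))").replace("min score %.3f\"%p[:,1].min()","max %.0f\"%p[:,1].max()")
s=s.replace("from h import *","from h import *\nfrom ssd import ssd");open("pf.py","w").write(s)
E
python3 - <<'E'
from pf import *
l=load()
for e in l:
    if e[0]=="s" and e[1]>-.255: e[1]+=.0075*(e[1]+.26)/.24
for i in(71,72): 
    v=ssd(cv2.imread("im%03d.png"%i),(.009,0));print(v);l[i]=["s",float(v[:,0].mean())]
print(len(l),[e for e in l if e[0]=="s"][-7:]);save(l)
m,s=state(l);plan(m,s,0,4)
E
```

```text
[[ -0.0137 125.6771]
 [ -0.0158  79.8272]]
[[ -0.012  128.1247]
 [ -0.0127  86.3881]]
73 [['s', -0.264], ['s', -0.16824421267978826], ['s', -0.15653216692320854], ['s', -0.07092336505864995], ['s', -0.063862803118415], ['s', -0.01475244514644114], ['s', -0.012356533310375784]]
t 11.099999999999989 11.1 th,om,k,b,f [-0.0079  0.0778  0.4715  0.018   0.0022] sd [0.0035 0.0147 0.0107 0.0027 0.0006] s -0.008399999999999967 s meas -0.009784755737933316 z 0.19939094090170492 0.1999283315239967 F [-1.5027 -0.8394  5.8699] wid 0.029180623765612906
pred [(np.float64(-0.002), np.float64(0.037), np.float64(-0.169)), (np.float64(0.001), np.float64(0.029), np.float64(-0.124)), (np.float64(0.003), np.float64(0.017), np.float64(-0.121)), (np.float64(0.004), np.float64(0.009), np.float64(-0.114))]
ROWS [{'x': 0, 'y': -0.0225, 'z': 0.0025, 'roll': 0, 'hand': -1}, {'x': 0, 'y': 0.0095, 'z': -0.0015, 'roll': 0, 'hand': -1}, {'x': 0, 'y': 0.001, 'z': 0.0, 'roll': 0, 'hand': -1}, {'x': 0, 'y': 0.0015, 'z': 0.0, 'roll': 0, 'hand': -1}]
```

arm_command([
  {"x": 0,"y": -0.0225,"z": 0.0025,"roll": 0,"hand": -1},
  {"x": 0,"y": 0.0095,"z": -0.0015,"roll": 0,"hand": -1},
  {"x": 0,"y": 0.001,"z": 0,"roll": 0,"hand": -1},
  {"x": 0,"y": 0.0015,"z": 0,"roll": 0,"hand": -1},
])

```text
time_s: 11.5
eef_pos: [0.4779, -0.0667, 0.1986]
tcp_rot: [[-0.987, 0.161, -0.001], [0.161, 0.987, -0.002], [0.001, -0.003, -1.0]]
ft_force: [-2.7, -4.1, 5.2]
width: 0.0289
finger_force: 26.7
```

```bash
sed -i 's/g.normal(0,.0003,N)/g.normal(0,.0006,N)/' pf.py; python3 go.py 2 0 4
```

```text
meas [-0.0044 -0.0058] max 139
meas [-0.0058 -0.0071] max 138
t 11.599999999999989 11.6 th,om,k,b,f [-0.0066 -0.02    0.4632  0.016   0.0021] sd [0.0032 0.0115 0.0096 0.0022 0.0005] s -0.014699999999999968 s meas -0.015859434869281493 z 0.19860776758579357 0.19936621075188354 F [-1.7521 -5.2912  4.65  ] wid 0.029599999325223506
pred [(np.float64(-0.008), np.float64(0.001), np.float64(-0.036)), (np.float64(-0.008), np.float64(-0.0), np.float64(-0.055)), (np.float64(-0.008), np.float64(0.001), np.float64(-0.054)), (np.float64(-0.007), np.float64(0.001), np.float64(-0.055))]
ROWS [{'x': 0, 'y': 0.017, 'z': -0.0015, 'roll': 0, 'hand': -1}, {'x': 0, 'y': -0.0045, 'z': 0.0005, 'roll': 0, 'hand': -1}, {'x': 0, 'y': 0.0, 'z': 0.0, 'roll': 0, 'hand': -1}, {'x': 0, 'y': 0.0, 'z': 0.0, 'roll': 0, 'hand': -1}]
```

arm_command([
  {"x": 0,"y": 0.017,"z": -0.0015,"roll": 0,"hand": -1},
  {"x": 0,"y": -0.0045,"z": 0.0005,"roll": 0,"hand": -1},
  {"x": 0,"y": 0,"z": 0,"roll": 0,"hand": -1},
  {"x": 0,"y": 0,"z": 0,"roll": 0,"hand": -1},
])

```text
time_s: 12.0
eef_pos: [0.4798, -0.0561, 0.1994]
tcp_rot: [[-0.987, 0.16, -0.0], [0.16, 0.987, 0.003], [0.001, 0.002, -1.0]]
ft_force: [-1.7, 0.0, 5.8]
width: 0.0291
finger_force: 26.8
```

```bash
python3 go.py 2 0 5
```

```text
meas [-0.0123 -0.014 ] max 132
meas [-0.0133 -0.0145] max 125
t 12.099999999999989 12.1 th,om,k,b,f [-0.0132 -0.004   0.4605  0.015   0.0021] sd [0.0031 0.009  0.0098 0.002  0.0005] s -0.007199999999999967 s meas -0.005390253196130514 z 0.19939299679706765 0.2000004622487917 F [-1.1164 -0.1741  5.1475] wid 0.02911746569086814
pred [(np.float64(-0.013), np.float64(0.005), np.float64(-0.03)), (np.float64(-0.013), np.float64(0.005), np.float64(-0.04)), (np.float64(-0.012), np.float64(0.006), np.float64(-0.042)), (np.float64(-0.011), np.float64(0.007), np.float64(-0.044)), (np.float64(-0.011), np.float64(0.007), np.float64(-0.046))]
ROWS [{'x': 0, 'y': 0.0055, 'z': 0.0, 'roll': 0, 'hand': -1}, {'x': 0, 'y': -0.002, 'z': 0.0, 'roll': 0, 'hand': -1}, {'x': 0, 'y': -0.0005, 'z': 0.0, 'roll': 0, 'hand': -1}, {'x': 0, 'y': -0.0005, 'z': 0.0, 'roll': 0, 'hand': -1}, {'x': 0, 'y': -0.0005, 'z': 0.0, 'roll': 0, 'hand': -1}]
```

arm_command([
  {"x": 0,"y": 0.0055,"z": 0,"roll": 0,"hand": -1},
  {"x": 0,"y": -0.002,"z": 0,"roll": 0,"hand": -1},
  {"x": 0,"y": -0.0005,"z": 0,"roll": 0,"hand": -1},
  {"x": 0,"y": -0.0005,"z": 0,"roll": 0,"hand": -1},
  {"x": 0,"y": -0.0005,"z": 0,"roll": 0,"hand": -1},
])

```text
time_s: 12.6
eef_pos: [0.48, -0.0552, 0.1993]
tcp_rot: [[-0.987, 0.161, -0.0], [0.161, 0.987, 0.002], [0.001, 0.002, -1.0]]
ft_force: [-1.4, 0.5, 4.7]
width: 0.029
finger_force: 26.9
```

```bash
python3 go.py 2 0 6
```

```text
meas [-0.0086 -0.0091] max 131
meas [-0.0074 -0.0087] max 138
t 12.699999999999989 12.7 th,om,k,b,f [-0.0077  0.0127  0.4606  0.0151  0.0021] sd [0.0032 0.0108 0.0097 0.0018 0.0005] s -0.005999999999999967 s meas -0.004441627651491305 z 0.1993326260446015 0.2000614646459834 F [-1.7337  1.1399  5.6785] wid 0.02930105223159349
pred [(np.float64(-0.007), np.float64(0.007), np.float64(-0.063)), (np.float64(-0.006), np.float64(0.006), np.float64(-0.061)), (np.float64(-0.006), np.float64(0.004), np.float64(-0.061)), (np.float64(-0.005), np.float64(0.003), np.float64(-0.06)), (np.float64(-0.005), np.float64(0.002), np.float64(-0.06)), (np.float64(-0.005), np.float64(0.001), np.float64(-0.059))]
ROWS [{'x': 0, 'y': -0.0035, 'z': 0.0, 'roll': 0, 'hand': -1}, {'x': 0, 'y': 0.0005, 'z': 0.0, 'roll': 0, 'hand': -1}, {'x': 0, 'y': 0.0, 'z': 0.0, 'roll': 0, 'hand': -1}, {'x': 0, 'y': 0.0, 'z': 0.0, 'roll': 0, 'hand': -1}, {'x': 0, 'y': 0.0, 'z': 0.0, 'roll': 0, 'hand': -1}, {'x': 0, 'y': 0.0, 'z': 0.0, 'roll': 0, 'hand': -1}]
```

Well balanced. I'll keep holding it and checking.

arm_command([
  {"x": 0,"y": -0.0035,"z": 0,"roll": 0,"hand": -1},
  {"x": 0,"y": 0.0005,"z": 0,"roll": 0,"hand": -1},
  {"x": 0,"y": 0,"z": 0,"roll": 0,"hand": -1},
  {"x": 0,"y": 0,"z": 0,"roll": 0,"hand": -1},
  {"x": 0,"y": 0,"z": 0,"roll": 0,"hand": -1},
  {"x": 0,"y": 0,"z": 0,"roll": 0,"hand": -1},
])

```text
time_s: 13.3
eef_pos: [0.4798, -0.0565, 0.1993]
tcp_rot: [[-0.987, 0.16, -0.0], [0.16, 0.987, 0.003], [0.001, 0.003, -1.0]]
ft_force: [-2.0, 2.8, 4.7]
width: 0.0294
finger_force: 26.9
```

```bash
python3 go.py 2 0 6
```

```text
meas [0.0121 0.0092] max 138
meas [0.0122 0.0096] max 138
t 13.399999999999988 13.4 th,om,k,b,f [0.0128 0.0358 0.463  0.0162 0.002 ] sd [0.0034 0.0121 0.0092 0.0016 0.0005] s -0.007799999999999967 s meas -0.00575661218033097 z 0.1992680322944388 0.1999657890200649 F [-2.1032  3.5553  4.9061] wid 0.028936874815523914
pred [(np.float64(0.015), np.float64(0.004), np.float64(-0.156)), (np.float64(0.015), np.float64(0.0), np.float64(-0.124)), (np.float64(0.015), np.float64(-0.003), np.float64(-0.12)), (np.float64(0.014), np.float64(-0.006), np.float64(-0.116)), (np.float64(0.014), np.float64(-0.007), np.float64(-0.112)), (np.float64(0.013), np.float64(-0.008), np.float64(-0.109))]
ROWS [{'x': 0, 'y': -0.0205, 'z': 0.002, 'roll': 0, 'hand': -1}, {'x': 0, 'y': 0.0065, 'z': -0.0005, 'roll': 0, 'hand': -1}, {'x': 0, 'y': 0.001, 'z': -0.0005, 'roll': 0, 'hand': -1}, {'x': 0, 'y': 0.001, 'z': 0.0, 'roll': 0, 'hand': -1}, {'x': 0, 'y': 0.001, 'z': 0.0, 'roll': 0, 'hand': -1}, {'x': 0, 'y': 0.0005, 'z': 0.0, 'roll': 0, 'hand': -1}]
```

```bash
rm -f pending.json
python3 - <<'E'
s=open("pf.py").read()
s=s.replace('''    s=S0;t=4.65
''','''    s=S0;t=4.65;log=anchor(log)
''').replace("def run(",'''def anchor(log):   # spread the measured command drift over the rows since the last look
    log=[list(e) for e in log];s=S0;idx=[]
    for i,e in enumerate(log):
        if e[0]=="r": s+=e[1];idx.append(i)
        elif len(e)>2 and idx:
            c=(e[2]-s)/len(idx)
            for j in idx: log[j][1]+=c
            s=e[2];idx=[]
    return log
def smeas():
    e=monitor.get_obs()["eef_pos"];return float((e[:2]-pose[:2])@[np.sin(-pose[2]),np.cos(pose[2])])
def run(''')
s=s.replace('log.append(["s",m]);print','v.append(smeas());log.append(["s",m]);print').replace("    for _ in range(n):\n        im=","    v=[smeas()]\n    for _ in range(n):\n        im=")
s=s.replace('def rows(','''    log[-n].append(float(np.mean(v)));print("s",np.array(v))
def rows(''').replace("    out=[];zc=np.sqrt(R*R-s*s)\n","    out=[];zc=monitor.get_obs()['eef_pos'][2]-.0702\n")
open("pf.py","w").write(s)
E
grep -n "zc" pf.py
python3 - <<'E'
from pf import *
l=load();si=[i for i,e in enumerate(l) if e[0]=="s"]
for i,v in zip(si[-10::2],(-.0098,-.0159,-.0054,-.0044,-.0058)): l[i]=l[i][:2]+[v]
save(l);m,s=state(l);plan(m,s,0,5)
E
```

```text
54:    out=[];zc=monitor.get_obs()['eef_pos'][2]-.0702
57:        z2=np.sqrt(R*R-s*s);z=round((zc-z2)/.6*2000)/2000;zc-=z*.6
t 13.399999999999988 13.4 th,om,k,b,f [0.0142 0.0457 0.4588 0.0152 0.0021] sd [0.0033 0.0121 0.0078 0.0017 0.0006] s -0.005800000000000074 s meas -0.00575661218033097 z 0.1992680322944388 0.20007055093438236 F [-2.1032  3.5553  4.9061] wid 0.028936874815523914
pred [(np.float64(0.017), np.float64(0.008), np.float64(-0.165)), (np.float64(0.017), np.float64(0.0), np.float64(-0.129)), (np.float64(0.017), np.float64(-0.004), np.float64(-0.122)), (np.float64(0.016), np.float64(-0.007), np.float64(-0.117)), (np.float64(0.016), np.float64(-0.008), np.float64(-0.112))]
ROWS [{'x': 0, 'y': -0.026, 'z': 0.0015, 'roll': 0, 'hand': -1}, {'x': 0, 'y': 0.008, 'z': -0.0015, 'roll': 0, 'hand': -1}, {'x': 0, 'y': 0.0015, 'z': 0.0, 'roll': 0, 'hand': -1}, {'x': 0, 'y': 0.001, 'z': 0.0, 'roll': 0, 'hand': -1}, {'x': 0, 'y': 0.001, 'z': 0.0, 'roll': 0, 'hand': -1}]
```

arm_command([
  {"x": 0,"y": -0.022,"z": 0.0015,"roll": 0,"hand": -1},
  {"x": 0,"y": 0.008,"z": -0.0015,"roll": 0,"hand": -1},
  {"x": 0,"y": 0.0015,"z": 0,"roll": 0,"hand": -1},
  {"x": 0,"y": 0.001,"z": 0,"roll": 0,"hand": -1},
])

```text
time_s: 13.8
eef_pos: [0.4783, -0.0664, 0.1989]
tcp_rot: [[-0.987, 0.161, -0.001], [0.161, 0.987, -0.002], [0.0, -0.002, -1.0]]
ft_force: [-0.5, -2.7, -0.9]
width: 0.0293
finger_force: 26.3
```

```bash
echo '[["r",-0.0132],["r",0.0048],["r",0.0009],["r",0.0006]]'>pending.json; python3 go.py 2 0 5
```

```text
meas [0.0224 0.0191] max 145
meas [0.0221 0.0188] max 147
s [-0.0158 -0.0156 -0.0155]
t 13.899999999999988 13.9 th,om,k,b,f [ 0.0199 -0.0062  0.4589  0.0154  0.0021] sd [0.003  0.0086 0.0079 0.0017 0.0006] s -0.015611527112995042 s meas -0.015472706123037304 z 0.19896211553313622 0.1992592120741492 F [ 0.3256 -2.8763 -2.647 ] wid 0.02930325408303576
pred [(np.float64(0.019), np.float64(-0.011), np.float64(-0.123)), (np.float64(0.018), np.float64(-0.012), np.float64(-0.116)), (np.float64(0.017), np.float64(-0.013), np.float64(-0.111)), (np.float64(0.015), np.float64(-0.013), np.float64(-0.107)), (np.float64(0.014), np.float64(-0.013), np.float64(-0.103))]
ROWS [{'x': 0, 'y': -0.0005, 'z': -0.0005, 'roll': 0, 'hand': -1}, {'x': 0, 'y': 0.0015, 'z': 0.0, 'roll': 0, 'hand': -1}, {'x': 0, 'y': 0.001, 'z': 0.0, 'roll': 0, 'hand': -1}, {'x': 0, 'y': 0.001, 'z': -0.0005, 'roll': 0, 'hand': -1}, {'x': 0, 'y': 0.0005, 'z': 0.0, 'roll': 0, 'hand': -1}]
```

arm_command([
  {"x": 0,"y": -0.0005,"z": -0.0005,"roll": 0,"hand": -1},
  {"x": 0,"y": 0.0015,"z": 0,"roll": 0,"hand": -1},
  {"x": 0,"y": 0.001,"z": 0,"roll": 0,"hand": -1},
  {"x": 0,"y": 0.001,"z": -0.0005,"roll": 0,"hand": -1},
  {"x": 0,"y": 0.0005,"z": 0,"roll": 0,"hand": -1},
])

```text
time_s: 14.4
eef_pos: [0.4788, -0.063, 0.1998]
tcp_rot: [[-0.987, 0.161, -0.0], [0.161, 0.987, 0.0], [0.0, 0.0, -1.0]]
ft_force: [0.5, -2.6, -4.7]
width: 0.0294
finger_force: 25.9
```

```bash
python3 go.py 2 0 5
```

```text
meas [0.0157 0.0117] max 140
meas [0.0149 0.0123] max 141
s [-0.0123 -0.0123 -0.0123]
t 14.499999999999988 14.5 th,om,k,b,f [ 0.0136 -0.0083  0.459   0.0153  0.0021] sd [0.0032 0.01   0.0079 0.0016 0.0006] s -0.012332922485642297 s meas -0.012328967930954846 z 0.199768439167271 0.19961367401848673 F [ 0.1573 -2.7949 -4.0712] wid 0.029075282798113618
pred [(np.float64(0.013), np.float64(-0.01), np.float64(-0.103)), (np.float64(0.012), np.float64(-0.009), np.float64(-0.098)), (np.float64(0.011), np.float64(-0.009), np.float64(-0.096)), (np.float64(0.01), np.float64(-0.008), np.float64(-0.094)), (np.float64(0.009), np.float64(-0.007), np.float64(-0.093))]
ROWS [{'x': 0, 'y': -0.0015, 'z': 0.0005, 'roll': 0, 'hand': -1}, {'x': 0, 'y': 0.001, 'z': 0.0, 'roll': 0, 'hand': -1}, {'x': 0, 'y': 0.0, 'z': 0.0, 'roll': 0, 'hand': -1}, {'x': 0, 'y': 0.0005, 'z': 0.0, 'roll': 0, 'hand': -1}, {'x': 0, 'y': 0.0005, 'z': -0.0005, 'roll': 0, 'hand': -1}]
```

arm_command([
  {"x": 0,"y": -0.0015,"z": 0.0005,"roll": 0,"hand": -1},
  {"x": 0,"y": 0.001,"z": 0,"roll": 0,"hand": -1},
  {"x": 0,"y": 0,"z": 0,"roll": 0,"hand": -1},
  {"x": 0,"y": 0.0005,"z": 0,"roll": 0,"hand": -1},
  {"x": 0,"y": 0.0005,"z": -0.0005,"roll": 0,"hand": -1},
])

```text
time_s: 15.0
eef_pos: [0.4788, -0.0631, 0.1998]
tcp_rot: [[-0.987, 0.161, -0.0], [0.161, 0.987, -0.0], [0.0, -0.0, -1.0]]
ft_force: [0.3, -1.3, -4.9]
width: 0.029
finger_force: 25.8
```

```bash
python3 go.py 2 0 9
```

```text
meas [0.01   0.0045] max 136
meas [0.0095 0.0038] max 137
s [-0.0124 -0.0124 -0.0124]
t 15.099999999999987 15.1 th,om,k,b,f [ 0.0064 -0.0143  0.4588  0.0152  0.0021] sd [0.0034 0.011  0.0082 0.0016 0.0006] s -0.01242504707804244 s meas -0.012432154265552279 z 0.199744552308755 0.19960486159765573 F [-0.5345 -1.5397 -3.5918] wid 0.029266285673592258
pred [(np.float64(0.005), np.float64(-0.008), np.float64(-0.075)), (np.float64(0.005), np.float64(-0.006), np.float64(-0.079)), (np.float64(0.004), np.float64(-0.003), np.float64(-0.08)), (np.float64(0.004), np.float64(-0.002), np.float64(-0.081)), (np.float64(0.004), np.float64(-0.001), np.float64(-0.082)), (np.float64(0.004), np.float64(-0.0), np.float64(-0.083)), (np.float64(0.004), np.float64(-0.0), np.float64(-0.083)), (np.float64(0.004), np.float64(-0.0), np.float64(-0.083)), (np.float64(0.004), np.float64(-0.0), np.float64(-0.083))]
ROWS [{'x': 0, 'y': 0.0045, 'z': 0.0, 'roll': 0, 'hand': -1}, {'x': 0, 'y': -0.001, 'z': 0.0, 'roll': 0, 'hand': -1}, {'x': 0, 'y': 0.0, 'z': 0.0, 'roll': 0, 'hand': -1}, {'x': 0, 'y': 0.0, 'z': 0.0, 'roll': 0, 'hand': -1}, {'x': 0, 'y': -0.0005, 'z': 0.0, 'roll': 0, 'hand': -1}, {'x': 0, 'y': 0.0, 'z': 0.0, 'roll': 0, 'hand': -1}, {'x': 0, 'y': -0.0005, 'z': 0.0, 'roll': 0, 'hand': -1}, {'x': 0, 'y': 0.0, 'z': 0.0, 'roll': 0, 'hand': -1}, {'x': 0, 'y': 0.0, 'z': 0.0, 'roll': 0, 'hand': -1}]
```

arm_command([
  {"x": 0,"y": 0.0045,"z": 0,"roll": 0,"hand": -1},
  {"x": 0,"y": -0.001,"z": 0,"roll": 0,"hand": -1},
  {"x": 0,"y": 0,"z": 0,"roll": 0,"hand": -1},
  {"x": 0,"y": 0,"z": 0,"roll": 0,"hand": -1},
  {"x": 0,"y": -0.0005,"z": 0,"roll": 0,"hand": -1},
  {"x": 0,"y": 0,"z": 0,"roll": 0,"hand": -1},
  {"x": 0,"y": -0.0005,"z": 0,"roll": 0,"hand": -1},
  {"x": 0,"y": 0,"z": 0,"roll": 0,"hand": -1},
  {"x": 0,"y": 0,"z": 0,"roll": 0,"hand": -1},
])

```text
time_s: 16.0
eef_pos: [0.4791, -0.0613, 0.2]
tcp_rot: [[-0.987, 0.161, -0.0], [0.161, 0.987, 0.0], [0.0, 0.0, -1.0]]
ft_force: [-3.6, -1.4, 5.0]
width: 0.0288
finger_force: 26.5
```

```bash
python3 go.py 2 0 9
```

```text
meas [-0.0079 -0.0091] max 132
meas [-0.0089 -0.0108] max 130
s [-0.0106 -0.0106 -0.0106]
t 16.099999999999984 16.1 th,om,k,b,f [-0.0105 -0.0226  0.4583  0.0147  0.0021] sd [0.0034 0.012  0.0082 0.0015 0.0005] s -0.010635634663167033 s meas -0.010643867656268314 z 0.20005074225107242 0.19976420522394156 F [-3.5469 -2.1083  4.8147] wid 0.028996066523244195
pred [(np.float64(-0.012), np.float64(-0.001), np.float64(-0.016)), (np.float64(-0.012), np.float64(0.0), np.float64(-0.036)), (np.float64(-0.011), np.float64(0.002), np.float64(-0.037)), (np.float64(-0.011), np.float64(0.004), np.float64(-0.04)), (np.float64(-0.011), np.float64(0.004), np.float64(-0.042)), (np.float64(-0.01), np.float64(0.005), np.float64(-0.044)), (np.float64(-0.01), np.float64(0.005), np.float64(-0.046)), (np.float64(-0.009), np.float64(0.005), np.float64(-0.048)), (np.float64(-0.009), np.float64(0.005), np.float64(-0.049))]
ROWS [{'x': 0, 'y': 0.0145, 'z': 0.0, 'roll': 0, 'hand': -1}, {'x': 0, 'y': -0.0045, 'z': 0.0, 'roll': 0, 'hand': -1}, {'x': 0, 'y': -0.0005, 'z': 0.0, 'roll': 0, 'hand': -1}, {'x': 0, 'y': -0.0005, 'z': 0.0, 'roll': 0, 'hand': -1}, {'x': 0, 'y': -0.0005, 'z': 0.0, 'roll': 0, 'hand': -1}, {'x': 0, 'y': -0.0005, 'z': 0.0, 'roll': 0, 'hand': -1}, {'x': 0, 'y': -0.0005, 'z': 0.0, 'roll': 0, 'hand': -1}, {'x': 0, 'y': 0.0, 'z': 0.0, 'roll': 0, 'hand': -1}, {'x': 0, 'y': -0.0005, 'z': 0.0, 'roll': 0, 'hand': -1}]
```

arm_command([
  {"x": 0,"y": 0.0145,"z": 0,"roll": 0,"hand": -1},
  {"x": 0,"y": -0.0045,"z": 0,"roll": 0,"hand": -1},
  {"x": 0,"y": -0.0005,"z": 0,"roll": 0,"hand": -1},
  {"x": 0,"y": -0.0005,"z": 0,"roll": 0,"hand": -1},
  {"x": 0,"y": -0.0005,"z": 0,"roll": 0,"hand": -1},
  {"x": 0,"y": -0.0005,"z": 0,"roll": 0,"hand": -1},
  {"x": 0,"y": -0.0005,"z": 0,"roll": 0,"hand": -1},
  {"x": 0,"y": 0,"z": 0,"roll": 0,"hand": -1},
  {"x": 0,"y": -0.0005,"z": 0,"roll": 0,"hand": -1},
])

```text
time_s: 17.0
eef_pos: [0.48, -0.0568, 0.1999]
tcp_rot: [[-0.987, 0.161, 0.0], [0.161, 0.987, 0.001], [0.0, 0.001, -1.0]]
ft_force: [-2.9, 4.6, 4.2]
width: 0.0296
finger_force: 26.7
```

```bash
python3 go.py 2 0 9
```

```text
meas [-0.0046 -0.0038] max 139
meas [-0.0011 -0.0037] max 135
s [-0.006  -0.0063 -0.0063]
t 17.099999999999998 17.1 th,om,k,b,f [-0.0024  0.0167  0.4576  0.0146  0.0021] sd [0.0033 0.0116 0.0082 0.0014 0.0006] s -0.006219525074407796 s meas -0.0063234235893769985 z 0.19991068210480822 0.2000511359513224 F [-1.8727  3.8823  3.3981] wid 0.029029469204321635
pred [(np.float64(-0.001), np.float64(0.006), np.float64(-0.081)), (np.float64(-0.001), np.float64(0.003), np.float64(-0.073)), (np.float64(-0.001), np.float64(0.0), np.float64(-0.071)), (np.float64(-0.001), np.float64(0.0), np.float64(-0.068)), (np.float64(-0.001), np.float64(0.0), np.float64(-0.068)), (np.float64(-0.001), np.float64(0.0), np.float64(-0.068)), (np.float64(-0.001), np.float64(0.0), np.float64(-0.068)), (np.float64(-0.001), np.float64(0.0), np.float64(-0.068)), (np.float64(-0.001), np.float64(0.0), np.float64(-0.068))]
ROWS [{'x': 0, 'y': -0.007, 'z': 0.0, 'roll': 0, 'hand': -1}, {'x': 0, 'y': 0.0015, 'z': 0.0, 'roll': 0, 'hand': -1}, {'x': 0, 'y': 0.0005, 'z': 0.0, 'roll': 0, 'hand': -1}, {'x': 0, 'y': 0.0005, 'z': 0.0, 'roll': 0, 'hand': -1}, {'x': 0, 'y': 0.0, 'z': 0.0, 'roll': 0, 'hand': -1}, {'x': 0, 'y': 0.0, 'z': 0.0, 'roll': 0, 'hand': -1}, {'x': 0, 'y': 0.0, 'z': 0.0, 'roll': 0, 'hand': -1}, {'x': 0, 'y': 0.0, 'z': 0.0, 'roll': 0, 'hand': -1}, {'x': 0, 'y': 0.0, 'z': 0.0, 'roll': 0, 'hand': -1}]
```

arm_command([
  {"x": 0,"y": -0.007,"z": 0,"roll": 0,"hand": -1},
  {"x": 0,"y": 0.0015,"z": 0,"roll": 0,"hand": -1},
  {"x": 0,"y": 0.0005,"z": 0,"roll": 0,"hand": -1},
  {"x": 0,"y": 0.0005,"z": 0,"roll": 0,"hand": -1},
  {"x": 0,"y": 0,"z": 0,"roll": 0,"hand": -1},
  {"x": 0,"y": 0,"z": 0,"roll": 0,"hand": -1},
  {"x": 0,"y": 0,"z": 0,"roll": 0,"hand": -1},
  {"x": 0,"y": 0,"z": 0,"roll": 0,"hand": -1},
  {"x": 0,"y": 0,"z": 0,"roll": 0,"hand": -1},
])

```text
time_s: 18.0
eef_pos: [0.4794, -0.0609, 0.2]
tcp_rot: [[-0.987, 0.161, 0.0], [0.161, 0.987, -0.001], [-0.0, -0.001, -1.0]]
ft_force: [-2.6, 1.2, 5.1]
width: 0.0294
finger_force: 26.6
```

```bash
python3 go.py 2 0 10
```

```text
meas [ 0.0059 -0.0001] max 140
meas [0.0049 0.0008] max 138
s [-0.0102 -0.0103 -0.0102]
t 18.100000000000012 18.1 th,om,k,b,f [ 0.0023 -0.0015  0.4573  0.0149  0.0022] sd [0.003  0.0066 0.0082 0.0014 0.0005] s -0.010230728046530392 s meas -0.010241700516040526 z 0.20002609787209855 0.19979680630184504 F [-3.1635  1.4567  5.4506] wid 0.028952339775629964
pred [(np.float64(0.002), np.float64(0.0), np.float64(-0.076)), (np.float64(0.002), np.float64(-0.0), np.float64(-0.077)), (np.float64(0.002), np.float64(-0.0), np.float64(-0.077)), (np.float64(0.002), np.float64(-0.0), np.float64(-0.077)), (np.float64(0.002), np.float64(-0.0), np.float64(-0.077)), (np.float64(0.002), np.float64(-0.0), np.float64(-0.077)), (np.float64(0.002), np.float64(-0.0), np.float64(-0.077)), (np.float64(0.002), np.float64(-0.0), np.float64(-0.077)), (np.float64(0.002), np.float64(-0.0), np.float64(-0.077)), (np.float64(0.002), np.float64(-0.0), np.float64(-0.077))]
ROWS [{'x': 0, 'y': 0.0005, 'z': 0.0005, 'roll': 0, 'hand': -1}, {'x': 0, 'y': 0.0, 'z': 0.0, 'roll': 0, 'hand': -1}, {'x': 0, 'y': 0.0, 'z': 0.0, 'roll': 0, 'hand': -1}, {'x': 0, 'y': 0.0, 'z': 0.0, 'roll': 0, 'hand': -1}, {'x': 0, 'y': 0.0, 'z': 0.0, 'roll': 0, 'hand': -1}, {'x': 0, 'y': 0.0, 'z': 0.0, 'roll': 0, 'hand': -1}, {'x': 0, 'y': 0.0, 'z': 0.0, 'roll': 0, 'hand': -1}, {'x': 0, 'y': 0.0, 'z': 0.0, 'roll': 0, 'hand': -1}, {'x': 0, 'y': 0.0, 'z': 0.0, 'roll': 0, 'hand': -1}, {'x': 0, 'y': 0.0, 'z': 0.0, 'roll': 0, 'hand': -1}]
```

arm_command([
  {"x": 0,"y": 0,"z": 0,"roll": 0,"hand": -1},
  {"x": 0,"y": 0,"z": 0,"roll": 0,"hand": -1},
  {"x": 0,"y": 0,"z": 0,"roll": 0,"hand": -1},
  {"x": 0,"y": 0,"z": 0,"roll": 0,"hand": -1},
  {"x": 0,"y": 0,"z": 0,"roll": 0,"hand": -1},
  {"x": 0,"y": 0,"z": 0,"roll": 0,"hand": -1},
  {"x": 0,"y": 0,"z": 0,"roll": 0,"hand": -1},
  {"x": 0,"y": 0,"z": 0,"roll": 0,"hand": -1},
  {"x": 0,"y": 0,"z": 0,"roll": 0,"hand": -1},
  {"x": 0,"y": 0,"z": 0,"roll": 0,"hand": -1},
])

```text
time_s: 19.1
eef_pos: [0.4794, -0.0609, 0.2]
tcp_rot: [[-0.987, 0.161, 0.0], [0.161, 0.987, -0.001], [-0.0, -0.001, -1.0]]
ft_force: [-3.5, 1.5, 4.6]
width: 0.0292
finger_force: 26.6
```

```bash
cat > hold.py <<'E'
import sys,contextlib,io
from pf import *
l=commit()
n=int(sys.argv[1]);v=[]
for i in range(n):
    with contextlib.redirect_stdout(io.StringIO()): look(l,1)
    v.append(l[-1][1])
    if i>1 and abs(np.mean(v[-3:]))>.008: break
save(l);print(np.array(v));m,s=state(l);plan(m,s,float(sys.argv[2]),int(sys.argv[3]))
E
python3 hold.py 40 0 9
```

```text
[0.003  0.0028 0.0029 0.0028 0.0022 0.0027 0.0024 0.0025 0.0024 0.0023
 0.0032 0.0033 0.002  0.0031 0.0026 0.0029 0.0024 0.003  0.0032 0.0031
 0.0026 0.0032 0.0028 0.0031 0.0028 0.0027 0.0031 0.0025 0.0026 0.0025
 0.003  0.0023 0.0035 0.0023 0.0024 0.0026 0.0026 0.0026 0.0032 0.003 ]
t 21.100000000000055 21.1 th,om,k,b,f [ 0.0028 -0.0001  0.4569  0.0158  0.0025] sd [0.0012 0.0042 0.0108 0.0025 0.0005] s -0.010215324843990138 s meas -0.010221121745087578 z 0.20001111876877342 0.19979802135191632 F [-3.575   1.3867  5.5177] wid 0.02912366621741396
pred [(np.float64(0.003), np.float64(-0.0), np.float64(-0.083)), (np.float64(0.003), np.float64(-0.0), np.float64(-0.083)), (np.float64(0.003), np.float64(-0.0), np.float64(-0.083)), (np.float64(0.003), np.float64(-0.0), np.float64(-0.083)), (np.float64(0.003), np.float64(-0.0), np.float64(-0.083)), (np.float64(0.003), np.float64(-0.0), np.float64(-0.083)), (np.float64(0.003), np.float64(-0.0), np.float64(-0.083)), (np.float64(0.003), np.float64(-0.0), np.float64(-0.083)), (np.float64(0.003), np.float64(-0.0), np.float64(-0.083))]
ROWS [{'x': 0, 'y': -0.001, 'z': 0.0005, 'roll': 0, 'hand': -1}, {'x': 0, 'y': 0.0, 'z': 0.0, 'roll': 0, 'hand': -1}, {'x': 0, 'y': 0.0, 'z': 0.0, 'roll': 0, 'hand': -1}, {'x': 0, 'y': 0.0, 'z': 0.0, 'roll': 0, 'hand': -1}, {'x': 0, 'y': 0.0, 'z': 0.0, 'roll': 0, 'hand': -1}, {'x': 0, 'y': 0.0, 'z': 0.0, 'roll': 0, 'hand': -1}, {'x': 0, 'y': 0.0, 'z': 0.0, 'roll': 0, 'hand': -1}, {'x': 0, 'y': 0.0, 'z': 0.0, 'roll': 0, 'hand': -1}, {'x': 0, 'y': 0.0, 'z': 0.0, 'roll': 0, 'hand': -1}]
```

It's held still by friction at +0.003 rad, so I'll keep holding without moving to get a clear eight seconds.

arm_command([
  {"x": 0,"y": 0,"z": 0,"roll": 0,"hand": -1},
  {"x": 0,"y": 0,"z": 0,"roll": 0,"hand": -1},
  {"x": 0,"y": 0,"z": 0,"roll": 0,"hand": -1},
  {"x": 0,"y": 0,"z": 0,"roll": 0,"hand": -1},
  {"x": 0,"y": 0,"z": 0,"roll": 0,"hand": -1},
  {"x": 0,"y": 0,"z": 0,"roll": 0,"hand": -1},
  {"x": 0,"y": 0,"z": 0,"roll": 0,"hand": -1},
  {"x": 0,"y": 0,"z": 0,"roll": 0,"hand": -1},
  {"x": 0,"y": 0,"z": 0,"roll": 0,"hand": -1},
  {"x": 0,"y": 0,"z": 0,"roll": 0,"hand": -1},
  {"x": 0,"y": 0,"z": 0,"roll": 0,"hand": -1},
  {"x": 0,"y": 0,"z": 0,"roll": 0,"hand": -1},
])

```text
time_s: 22.3
eef_pos: [0.4794, -0.061, 0.2]
tcp_rot: [[-0.987, 0.161, 0.0], [0.161, 0.987, -0.001], [-0.0, -0.001, -1.0]]
ft_force: [-2.4, 1.3, 4.2]
width: 0.0292
finger_force: 26.6
```

arm_command([
  {"x": 0,"y": 0,"z": 0,"roll": 0,"hand": -1},
  {"x": 0,"y": 0,"z": 0,"roll": 0,"hand": -1},
  {"x": 0,"y": 0,"z": 0,"roll": 0,"hand": -1},
  {"x": 0,"y": 0,"z": 0,"roll": 0,"hand": -1},
  {"x": 0,"y": 0,"z": 0,"roll": 0,"hand": -1},
  {"x": 0,"y": 0,"z": 0,"roll": 0,"hand": -1},
  {"x": 0,"y": 0,"z": 0,"roll": 0,"hand": -1},
  {"x": 0,"y": 0,"z": 0,"roll": 0,"hand": -1},
  {"x": 0,"y": 0,"z": 0,"roll": 0,"hand": -1},
  {"x": 0,"y": 0,"z": 0,"roll": 0,"hand": -1},
  {"x": 0,"y": 0,"z": 0,"roll": 0,"hand": -1},
  {"x": 0,"y": 0,"z": 0,"roll": 0,"hand": -1},
])

```text
time_s: 23.5
eef_pos: [0.4794, -0.0609, 0.2]
tcp_rot: [[-0.987, 0.161, -0.0], [0.161, 0.987, -0.001], [-0.0, -0.001, -1.0]]
ft_force: [-2.9, 1.4, 5.2]
width: 0.0294
finger_force: 26.6
```

arm_command([
  {"x": 0,"y": 0,"z": 0,"roll": 0,"hand": -1},
  {"x": 0,"y": 0,"z": 0,"roll": 0,"hand": -1},
  {"x": 0,"y": 0,"z": 0,"roll": 0,"hand": -1},
  {"x": 0,"y": 0,"z": 0,"roll": 0,"hand": -1},
  {"x": 0,"y": 0,"z": 0,"roll": 0,"hand": -1},
  {"x": 0,"y": 0,"z": 0,"roll": 0,"hand": -1},
  {"x": 0,"y": 0,"z": 0,"roll": 0,"hand": -1},
  {"x": 0,"y": 0,"z": 0,"roll": 0,"hand": -1},
  {"x": 0,"y": 0,"z": 0,"roll": 0,"hand": -1},
  {"x": 0,"y": 0,"z": 0,"roll": 0,"hand": -1},
  {"x": 0,"y": 0,"z": 0,"roll": 0,"hand": -1},
  {"x": 0,"y": 0,"z": 0,"roll": 0,"hand": -1},
])

```text
time_s: 24.7
eef_pos: [0.4794, -0.061, 0.2]
tcp_rot: [[-0.987, 0.161, -0.0], [0.161, 0.987, -0.001], [-0.0, -0.001, -1.0]]
ft_force: [-1.6, 1.3, 4.7]
width: 0.0288
finger_force: 26.6
```

arm_command([
  {"x": 0,"y": 0,"z": 0,"roll": 0,"hand": -1},
  {"x": 0,"y": 0,"z": 0,"roll": 0,"hand": -1},
  {"x": 0,"y": 0,"z": 0,"roll": 0,"hand": -1},
  {"x": 0,"y": 0,"z": 0,"roll": 0,"hand": -1},
  {"x": 0,"y": 0,"z": 0,"roll": 0,"hand": -1},
  {"x": 0,"y": 0,"z": 0,"roll": 0,"hand": -1},
  {"x": 0,"y": 0,"z": 0,"roll": 0,"hand": -1},
  {"x": 0,"y": 0,"z": 0,"roll": 0,"hand": -1},
  {"x": 0,"y": 0,"z": 0,"roll": 0,"hand": -1},
  {"x": 0,"y": 0,"z": 0,"roll": 0,"hand": -1},
  {"x": 0,"y": 0,"z": 0,"roll": 0,"hand": -1},
  {"x": 0,"y": 0,"z": 0,"roll": 0,"hand": -1},
])

```text
time_s: 25.9
eef_pos: [0.4794, -0.061, 0.2]
tcp_rot: [[-0.987, 0.161, -0.0], [0.161, 0.987, -0.001], [-0.0, -0.001, -1.0]]
ft_force: [-1.9, 0.7, 4.6]
width: 0.0292
finger_force: 26.6
```

```bash
rm -f pending.json; python3 go.py 2 0.43 5 vmax=0.15 amax=0.15
```

```text
meas [0.0047 0.0011] max 139
meas [0.0047 0.0013] max 138
s [-0.0102 -0.0102 -0.0102]
t 21.200000000000056 26.0 th,om,k,b,f [0.0028 0.     0.4569 0.0158 0.0025] sd [0.0012 0.0042 0.011  0.0025 0.0005] s -0.010215324843990138 s meas -0.010245138258687414 z 0.20000545211899723 0.19979802135191632 F [-2.8184  0.3071  4.9511] wid 0.029208837818356176
pred [(np.float64(0.004), np.float64(0.021), np.float64(-0.016)), (np.float64(0.007), np.float64(0.037), np.float64(-0.008)), (np.float64(0.011), np.float64(0.051), np.float64(-0.01)), (np.float64(0.017), np.float64(0.066), np.float64(-0.014)), (np.float64(0.025), np.float64(0.08), np.float64(-0.02))]
ROWS [{'x': 0, 'y': 0.0135, 'z': -0.0005, 'roll': 0, 'hand': -1}, {'x': 0, 'y': 0.002, 'z': 0.0, 'roll': 0, 'hand': -1}, {'x': 0, 'y': -0.0005, 'z': 0.0, 'roll': 0, 'hand': -1}, {'x': 0, 'y': -0.001, 'z': 0.0, 'roll': 0, 'hand': -1}, {'x': 0, 'y': -0.001, 'z': 0.0, 'roll': 0, 'hand': -1}]
```

arm_command([
  {"x": 0,"y": 0.0135,"z": -0.0005,"roll": 0,"hand": -1},
  {"x": 0,"y": 0.002,"z": 0,"roll": 0,"hand": -1},
  {"x": 0,"y": -0.0005,"z": 0,"roll": 0,"hand": -1},
  {"x": 0,"y": -0.001,"z": 0,"roll": 0,"hand": -1},
  {"x": 0,"y": -0.001,"z": 0,"roll": 0,"hand": -1},
])

```text
time_s: 26.5
eef_pos: [0.4809, -0.0526, 0.2002]
tcp_rot: [[-0.987, 0.161, 0.0], [0.161, 0.987, -0.0], [-0.0, -0.0, -1.0]]
ft_force: [-2.2, -0.4, 5.0]
width: 0.0289
finger_force: 26.7
```

```bash
python3 go.py 2 0.43 7 vmax=0.15 amax=0.2
```

```text
meas [0.0221 0.0192] max 146
meas [0.0267 0.0227] max 157
s [-0.0017 -0.0017 -0.0017]
t 21.800000000000065 26.6 th,om,k,b,f [0.0297 0.0883 0.4568 0.0148 0.0025] sd [0.0034 0.0124 0.0109 0.0019 0.0004] s -0.001701734690137345 s meas -0.0016872739219677343 z 0.20016479190438585 0.20018886144221892 F [-2.3245 -2.6357  2.9923] wid 0.028997373487585333
pred [(np.float64(0.04), np.float64(0.109), np.float64(-0.008)), (np.float64(0.051), np.float64(0.122), np.float64(-0.031)), (np.float64(0.064), np.float64(0.129), np.float64(-0.064)), (np.float64(0.077), np.float64(0.134), np.float64(-0.089)), (np.float64(0.091), np.float64(0.137), np.float64(-0.112)), (np.float64(0.104), np.float64(0.139), np.float64(-0.133)), (np.float64(0.118), np.float64(0.141), np.float64(-0.153))]
ROWS [{'x': 0, 'y': 0.001, 'z': 0.0, 'roll': 0, 'hand': -1}, {'x': 0, 'y': -0.005, 'z': 0.0, 'roll': 0, 'hand': -1}, {'x': 0, 'y': -0.007, 'z': 0.0005, 'roll': 0, 'hand': -1}, {'x': 0, 'y': -0.0055, 'z': 0.0005, 'roll': 0, 'hand': -1}, {'x': 0, 'y': -0.005, 'z': 0.0005, 'roll': 0, 'hand': -1}, {'x': 0, 'y': -0.0045, 'z': 0.0005, 'roll': 0, 'hand': -1}, {'x': 0, 'y': -0.004, 'z': 0.0005, 'roll': 0, 'hand': -1}]
```

arm_command([
  {"x": 0,"y": 0.001,"z": 0,"roll": 0,"hand": -1},
  {"x": 0,"y": -0.005,"z": 0,"roll": 0,"hand": -1},
  {"x": 0,"y": -0.007,"z": 0.0005,"roll": 0,"hand": -1},
  {"x": 0,"y": -0.0055,"z": 0.0005,"roll": 0,"hand": -1},
  {"x": 0,"y": -0.005,"z": 0.0005,"roll": 0,"hand": -1},
  {"x": 0,"y": -0.0045,"z": 0.0005,"roll": 0,"hand": -1},
  {"x": 0,"y": -0.004,"z": 0.0005,"roll": 0,"hand": -1},
])

```text
time_s: 27.3
eef_pos: [0.4782, -0.0698, 0.1988]
tcp_rot: [[-0.987, 0.161, 0.001], [0.161, 0.987, 0.001], [-0.001, 0.001, -1.0]]
ft_force: [0.0, 4.0, 5.8]
width: 0.0294
finger_force: 26.9
```

```bash
python3 go.py 2 0.43 8 vmax=0.15 amax=0.25
```

```text
meas [0.1394 0.1221] max 184
meas [0.1477 0.1317] max 180
s [-0.0191 -0.0199 -0.0199]
t 22.600000000000076 27.4 th,om,k,b,f [0.1482 0.1797 0.4579 0.0156 0.0025] sd [0.0033 0.0129 0.0108 0.0017 0.0005] s -0.019629875322093697 s meas -0.019870317655071575 z 0.19877011893536767 0.19870940819581678 F [-0.5207  3.016   4.2959] wid 0.029098673905211054
pred [(np.float64(0.165), np.float64(0.153), np.float64(-0.269)), (np.float64(0.18), np.float64(0.154), np.float64(-0.249)), (np.float64(0.195), np.float64(0.15), np.float64(-0.268)), (np.float64(0.21), np.float64(0.148), np.float64(-0.28)), (np.float64(0.225), np.float64(0.147), np.float64(-0.295)), (np.float64(0.239), np.float64(0.146), np.float64(-0.31)), (np.float64(0.254), np.float64(0.145), np.float64(-0.326)), (np.float64(0.269), np.float64(0.145), np.float64(-0.343))]
ROWS [{'x': 0, 'y': -0.025, 'z': 0.0055, 'roll': 0, 'hand': -1}, {'x': 0, 'y': 0.0045, 'z': -0.001, 'roll': 0, 'hand': -1}, {'x': 0, 'y': -0.0045, 'z': 0.001, 'roll': 0, 'hand': -1}, {'x': 0, 'y': -0.002, 'z': 0.0005, 'roll': 0, 'hand': -1}, {'x': 0, 'y': -0.0035, 'z': 0.001, 'roll': 0, 'hand': -1}, {'x': 0, 'y': -0.003, 'z': 0.001, 'roll': 0, 'hand': -1}, {'x': 0, 'y': -0.0035, 'z': 0.001, 'roll': 0, 'hand': -1}, {'x': 0, 'y': -0.003, 'z': 0.001, 'roll': 0, 'hand': -1}]
```

arm_command([
  {"x": 0,"y": -0.025,"z": 0.0055,"roll": 0,"hand": -1},
  {"x": 0,"y": 0.0045,"z": -0.001,"roll": 0,"hand": -1},
  {"x": 0,"y": -0.0045,"z": 0.001,"roll": 0,"hand": -1},
  {"x": 0,"y": -0.002,"z": 0.0005,"roll": 0,"hand": -1},
  {"x": 0,"y": -0.0035,"z": 0.001,"roll": 0,"hand": -1},
  {"x": 0,"y": -0.003,"z": 0.001,"roll": 0,"hand": -1},
])

```text
time_s: 28.0
eef_pos: [0.475, -0.0888, 0.1941]
tcp_rot: [[-0.987, 0.161, 0.0], [0.161, 0.987, 0.002], [-0.0, 0.002, -1.0]]
ft_force: [0.4, 3.4, 0.2]
width: 0.0295
finger_force: 26.5
```

```bash
python3 - <<'E'
import json;p=json.load(open("pending.json"));json.dump(p[:6],open("pending.json","w"))
E
python3 go.py 2 0.43 9 vmax=0.13 amax=0.25
```

```text
meas [0.2458 0.229 ] max 218
meas [0.2551 0.2362] max 228
s [-0.0384 -0.0388 -0.0388]
t 23.300000000000086 28.1 th,om,k,b,f [0.2529 0.1527 0.4566 0.0155 0.0025] sd [0.0034 0.0138 0.0103 0.0017 0.0004] s -0.03868591408070663 s meas -0.03881661217695982 z 0.19395766128419348 0.1943104349027115 F [1.2257 3.6932 1.5628] wid 0.02944896509843877
pred [(np.float64(0.267), np.float64(0.133), np.float64(-0.381)), (np.float64(0.281), np.float64(0.133), np.float64(-0.37)), (np.float64(0.294), np.float64(0.13), np.float64(-0.385)), (np.float64(0.307), np.float64(0.128), np.float64(-0.396)), (np.float64(0.319), np.float64(0.123), np.float64(-0.419)), (np.float64(0.331), np.float64(0.115), np.float64(-0.446)), (np.float64(0.342), np.float64(0.106), np.float64(-0.466)), (np.float64(0.35), np.float64(-0.0), np.float64(-0.482)), (np.float64(0.35), np.float64(0.0), np.float64(-0.38))]
ROWS [{'x': 0, 'y': -0.016, 'z': 0.005, 'roll': 0, 'hand': -1}, {'x': 0, 'y': 0.002, 'z': -0.0005, 'roll': 0, 'hand': -1}, {'x': 0, 'y': -0.003, 'z': 0.001, 'roll': 0, 'hand': -1}, {'x': 0, 'y': -0.002, 'z': 0.001, 'roll': 0, 'hand': -1}, {'x': 0, 'y': -0.0045, 'z': 0.002, 'roll': 0, 'hand': -1}, {'x': 0, 'y': -0.0055, 'z': 0.0025, 'roll': 0, 'hand': -1}, {'x': 0, 'y': -0.004, 'z': 0.002, 'roll': 0, 'hand': -1}, {'x': 0, 'y': -0.003, 'z': 0.0015, 'roll': 0, 'hand': -1}, {'x': 0, 'y': 0.02, 'z': -0.0095, 'roll': 0, 'hand': -1}]
```

arm_command([
  {"x": 0,"y": -0.016,"z": 0.005,"roll": 0,"hand": -1},
  {"x": 0,"y": 0.002,"z": -0.0005,"roll": 0,"hand": -1},
  {"x": 0,"y": -0.003,"z": 0.001,"roll": 0,"hand": -1},
  {"x": 0,"y": -0.002,"z": 0.001,"roll": 0,"hand": -1},
  {"x": 0,"y": -0.0045,"z": 0.002,"roll": 0,"hand": -1},
  {"x": 0,"y": -0.0055,"z": 0.0025,"roll": 0,"hand": -1},
  {"x": 0,"y": -0.003,"z": 0.0015,"roll": 0,"hand": -1},
  {"x": 0,"y": 0,"z": 0,"roll": 0,"hand": -1},
])

```text
time_s: 28.9
eef_pos: [0.4715, -0.1093, 0.1864]
tcp_rot: [[-0.987, 0.162, 0.0], [0.162, 0.987, -0.0], [-0.0, -0.0, -1.0]]
ft_force: [1.4, 2.8, 2.9]
width: 0.0293
finger_force: 26.4
```

```bash
rm -f pending.json
python3 - <<'E'
from pf import *
l=load();look(l,4);s=smeas();L=np.arcsin(s/R);print(L)
rows([R*np.sin(a) for a in np.linspace(L,.35,13)[1:]],s)
E
```

```text
meas [0.3651 0.3221] max 270
meas [0.3701 0.3249] max 273
meas [0.3732 0.3295] max 275
meas [0.3717 0.3288] max 273
s [-0.0592 -0.0591 -0.0591 -0.0591 -0.059 ]
-0.471506559938022
ROWS [{'x': 0, 'y': 0.0135, 'z': -0.0055, 'roll': 0, 'hand': -1}, {'x': 0, 'y': 0.014, 'z': -0.0055, 'roll': 0, 'hand': -1}, {'x': 0, 'y': 0.014, 'z': -0.0045, 'roll': 0, 'hand': -1}, {'x': 0, 'y': 0.0145, 'z': -0.003, 'roll': 0, 'hand': -1}, {'x': 0, 'y': 0.0145, 'z': -0.0025, 'roll': 0, 'hand': -1}, {'x': 0, 'y': 0.015, 'z': -0.0015, 'roll': 0, 'hand': -1}, {'x': 0, 'y': 0.0145, 'z': -0.0005, 'roll': 0, 'hand': -1}, {'x': 0, 'y': 0.015, 'z': 0.0005, 'roll': 0, 'hand': -1}, {'x': 0, 'y': 0.0145, 'z': 0.002, 'roll': 0, 'hand': -1}, {'x': 0, 'y': 0.0145, 'z': 0.0025, 'roll': 0, 'hand': -1}, {'x': 0, 'y': 0.0145, 'z': 0.0035, 'roll': 0, 'hand': -1}, {'x': 0, 'y': 0.014, 'z': 0.0045, 'roll': 0, 'hand': -1}]
```

It came to rest at about +0.35 rad at under 0.15 rad/s. Next I'll ease the spring to relaxed and then let go.

arm_command([
  {"x": 0,"y": 0.0135,"z": -0.0055,"roll": 0,"hand": -1},
  {"x": 0,"y": 0.014,"z": -0.0055,"roll": 0,"hand": -1},
  {"x": 0,"y": 0.014,"z": -0.0045,"roll": 0,"hand": -1},
  {"x": 0,"y": 0.0145,"z": -0.003,"roll": 0,"hand": -1},
  {"x": 0,"y": 0.0145,"z": -0.0025,"roll": 0,"hand": -1},
  {"x": 0,"y": 0.015,"z": -0.0015,"roll": 0,"hand": -1},
  {"x": 0,"y": 0.0145,"z": -0.0005,"roll": 0,"hand": -1},
  {"x": 0,"y": 0.015,"z": 0.0005,"roll": 0,"hand": -1},
  {"x": 0,"y": 0.0145,"z": 0.002,"roll": 0,"hand": -1},
  {"x": 0,"y": 0.0145,"z": 0.0025,"roll": 0,"hand": -1},
  {"x": 0,"y": 0.0145,"z": 0.0035,"roll": 0,"hand": -1},
  {"x": 0,"y": 0.014,"z": 0.0045,"roll": 0,"hand": -1},
])

```text
time_s: 30.3
eef_pos: [0.4881, -0.0061, 0.192]
tcp_rot: [[-0.987, 0.161, -0.0], [0.161, 0.987, -0.0], [0.0, -0.0, -1.0]]
ft_force: [0.3, -3.5, 1.1]
width: 0.029
finger_force: 27.1
```

arm_command([
  {"x": 0,"y": 0,"z": 0,"roll": 0,"hand": -1},
  {"x": 0,"y": 0,"z": 0,"roll": 0,"hand": 1},
  {"x": 0,"y": 0,"z": 0,"roll": 0,"hand": 1},
  {"x": 0,"y": 0,"z": 0,"roll": 0,"hand": 1},
  {"x": 0,"y": 0,"z": 0,"roll": 0,"hand": 1},
  {"x": 0,"y": 0,"z": 0,"roll": 0,"hand": 1},
  {"x": 0,"y": 0,"z": 0,"roll": 0,"hand": 1},
  {"x": 0,"y": 0,"z": 0,"roll": 0,"hand": 1},
])

```text
time_s: 31.1
eef_pos: [0.4881, -0.0067, 0.1924]
tcp_rot: [[-0.987, 0.161, -0.0], [0.161, 0.987, 0.0], [0.0, 0.0, -1.0]]
ft_force: [0.6, 0.3, -0.0]
width: 0.0856
finger_force: 0.0
```

arm_command([
  {"x": 0,"y": 0,"z": -0.02,"roll": 0,"hand": 1},
  {"x": 0,"y": 0,"z": -0.04,"roll": 0,"hand": 1},
  {"x": 0,"y": 0,"z": -0.05,"roll": 0,"hand": 1},
  {"x": 0,"y": 0,"z": -0.05,"roll": 0,"hand": 1},
  {"x": 0,"y": 0,"z": -0.04,"roll": 0,"hand": 1},
  {"x": 0,"y": 0,"z": 0,"roll": 0,"hand": 1},
  {"x": 0,"y": 0,"z": 0,"roll": 0,"hand": 1},
  {"x": 0,"y": 0,"z": 0,"roll": 0,"hand": 1},
])

```text
time_s: 31.9
eef_pos: [0.4872, -0.0067, 0.3116]
tcp_rot: [[-0.987, 0.161, -0.002], [0.161, 0.987, -0.0], [0.002, -0.0, -1.0]]
ft_force: [-0.9, 0.5, -0.8]
width: 0.0853
finger_force: 0.0
```

Run:
```python
from pf import *
l=load();look(l,2)
from bench import workorder
print(workorder.finish_job())
```

```text
meas [0.3733 0.3296] max 276
meas [0.3723 0.33  ] max 274
s [0.0446 0.0445 0.0445]
the job is handed in; nothing more can be done
None
```

The job is handed in, with no verdict shown yet. By the camera, the sole stayed within about 0.02 rad of level from 11 s to 26 s, then went down onto its toe-down rest at an estimated 0.1 rad/s. I eased the spring, let go of the handle and lifted clear; I took no final picture of the other items on the bench.

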